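Load the amplifier-module test frame

ROBOT

A 6-joint arm with a two-finger parallel gripper is mounted at the origin on the work surface. World frame = base frame: x ahead of the robot, y to its left, z up, the work surface at z = 0. Lengths are in mm, angles in degrees, forces in N, time in s.
With the tool pointing down it reaches from about 400 to 825 mm from the base axis. Payload 7 kg.
Tool frame: the origin (TCP) lies between the finger pads; the fingertips stand 8 mm ahead of it and the grasp point (between the pads) lies 11 mm behind it; z points along the fingers, y is the line along which they close (so a half turn about z gives the same grasp; the last joint's range is limited). The gripper opens to 85 mm and grips with 20 to 120 N. Pads are 22 mm wide; open, the fingers measure 114 mm over their backs; the gripper's body (76 mm by 85 mm) begins 54 mm behind the grasp point. The pads swing forward as they close: fully open they stand 13 mm farther back than shut.
Start: joints at [-50.644, 20.546, 0.682, 0, -70.136, -16.507], TCP at [262.083, -622.019, 239.302] pointing down, gripper open.
Joint ranges: [-176.03, 176.03], [-82.01, 121.73], [-58.28, 71.71], [-173.87, 95.51], [-174.79, -0.11], [-173.66, 173.66]. Speed limits (degrees/s): [136.94, 136.94, 172.46, 180, 180, 180].

INTERFACE

Orientations are given as [roll, pitch, yaw] about the fixed x, y, z axes, in that order (R = Rz(yaw) Ry(pitch) Rx(roll)).
In Python, from workcell import r, capture, cut_out gives the robot as it stands.
- The arm moves only by the tool drive_tool, never from a script. Its argument "commands" is a list of rows, each an object with "delta_pos": the shift along the tool's x, y, z scaled (see below), a list of three; "spin": the turn about the tool's z scaled (see below); "hand": the opening, from 0 (shut) to 1 (fully open). A call has exactly 8 rows; each row is the pose to reach, as a shift and turn from the pose commanded when the call began, along the tool's axes at that moment, turning the shorter way round; what a row does not reach only later rows make up. The controller multiplies each number of a shift by 20 cm and each number of a turn by 180 degrees. A row lasts 1/12 s, in which the tool goes at most 41.7 mm and 7.16 degrees, less where a joint would pass 70% of its speed; a pose out of reach is approached as far as the arm can. A call with a number of a shift or a turn outside -1 to 1 is refused whole. A call with a gripper value outside its range is refused whole. The fingers move at their own pace and stop on an object; "newtons" is the grip in N (left out, the last holds). Time passes only in rows, so rows that repeat a pose let the fingers close, or fill a call up. It gives the time, the measured TCP pose, the force, the opening and the grip force at its end, in the units of the state.
- r.get_state(): the state, without advancing time (a new reading comes with each control period).
- capture(name): name is "scene" or "side" or "wrist"; returns a dict with "frame" (400x640x3 uint8, blue, green, red), "camera_matrix" (3x3 intrinsics, pixels), "eye" and "orientation" of the camera in the world. Camera axes: x right, y down, z forward; pixel columns grow to the right and rows downward; lengths in mm; the calibration is good to about 2 mm. The wrist camera is an equidistant fisheye: a pixel r from the principal point sees the ray r / f radians off the axis. A picture is of the moment at which its call begins. There is no depth.
- r.sign_off(): hands the job in; it is judged then, once.
Trained networks look in a picture, given as the dict that the camera call returned (one of the last four; its "shot" number tells which), for a name from the list of things; names that differ only in an ending like _2 or _b are one class to them, and where a whole thing is asked for, a point or a joint stands for the part that bears it (a point fixed in the world has none). Each returns a list of dicts, best first, with "score" (0 to 1); they miss things now and then, are a little off and sometimes report something else, mostly with a low value. They report only what shows in the picture. A call takes as long as a camera call. They do not tell look-alikes from the thing itself.
- cut_out(target, picture): "region" (400x640 bool, what is visible of it) and "box" ([left, top, right, bottom] in pixels, round what is visible of it).
The state is a dict: "time_s": time; "joint_pos": joint angles; "joint_velocities": joint speeds; "joint_torque": joint torques, N m; "tool_pos": TCP position; "tool_rot": TCP orientation; "wrist_force": force on the tool from outside, world axes, zero at the start; "ft_torque": the same for the moment, N m; "opening": finger opening in mm; "finger_force": force on a finger pad.
Only numpy, scipy, OpenCV 4.12 (cv2) and the standard library are available. Lean on these libraries where they do the work, as an engineer would, in place of code of your own. Each camera call takes 0.05 s, during which the arm holds its last target. There are 200 camera calls.

TASK

Set up the test frame for a run: first swing both of its outrigger legs out until they click into their end detents. Then lift the worn-out modules off the frame and put them in the scrap tray, fit every repaired module flush on the pins of a bay, any bay, and last swing the keeper bar across over the modules until it clicks home in its detent. The modules are delicate: hold them gently, with a grip of no more than 40 N, and leave the other things on the bench where they are.

Things in the scene. Friction and masses are not known exactly. Their poses are not given: they have to be found in the camera images.
- frame: grey test frame, fixed, base 120 (x) by 320 (y) by 20 mm high; origin centre of underside; +x away from the robot, +y to its left. Four bays centred at x 0, y -93, -31, 31, 93 mm: modules lie on the 20 mm high top, lengthwise along x. Each bay has two upright pins, 6 mm diameter, 14 mm high, tapered tips, at x -32 and +32 mm of its centre.
- left_leg (a joint): angle (rad) of the outrigger leg, a dark bar 6 to 16 mm above the bench on a vertical pivot at frame x 35, y +172 mm. 0: folded along the frame's +y end, pointing to its -x; it swings outward to point to the frame's +y at 1.57. Light friction; a ball detent resists before the end and, once passed (1.45), clicks it home to the stop at 1.57.
- left_leg_post (a point): centre of the top of the leg's black upright thumb post: 14 mm diameter, from 16 to 56 mm above the bench, 80 mm from the pivot axis. Moving it takes 1 to 5 N here, most at the detent.
- right_leg (a joint): angle (rad) of the outrigger leg, a dark bar 6 to 16 mm above the bench on a vertical pivot at frame x 35, y -172 mm. 0: folded along the frame's -y end, pointing to its -x; it swings outward to point to the frame's -y at 1.57. Light friction; a ball detent resists before the end and, once passed (1.45), clicks it home to the stop at 1.57.
- right_leg_post (a point): centre of the top of the leg's black upright thumb post: 14 mm diameter, from 16 to 56 mm above the bench, 80 mm from the pivot axis. Moving it takes 1 to 5 N here, most at the detent.
- keeper_bar (a joint): angle (rad) of the keeper bar, aluminium, 20 mm wide, 60 to 72 mm above the bench, 260 mm long from its vertical pivot at frame x 12, y +148 mm. 0: points to the frame's +x; swings clockwise from above to point to -y over the bays at 1.57. Light friction; a ball detent resists before the end and, once passed (1.45), clicks it home to the stop at 1.57.
- keeper_bar_post (a point): centre of the top of the bar's black upright thumb post: 14 mm diameter, from 72 to 108 mm above the bench, 60 mm from the pivot axis. Moving it takes 1 to 5 N here, most at the detent.
- old0: worn-out module in bay 0 (y -93), if any; flush on its pins. Plate 84 (x) by 50 (y) by 6 mm with 9 mm through holes at x -32 and +32, y 0; on its centre a black finned heat sink to grip, 34 (x) by 14 (y) mm, from 6 to 34 mm above the underside. No small parts along its edges. About 0.12 kg. Origin: centre of underside, z up.
- old1: worn-out module in bay 1 (y -31), if any; same sizes and axes as old0.
- old2: worn-out module in bay 2 (y 31), if any; same sizes and axes as old0.
- old3: worn-out module in bay 3 (y 93), if any; same sizes and axes as old0.
- module0: repaired module, lying flat on the bench between robot and frame, if any; sizes and axes as old0, but with small parts (white connector, black capacitors, at most 6 mm high) along the long edges of its plate. Fits a bay either way round.
- module1: repaired module, lying flat on the bench between robot and frame, if any; sizes and axes as old0, but with small parts (white connector, black capacitors, at most 6 mm high) along the long edges of its plate. Fits a bay either way round.
- module2: repaired module, lying flat on the bench between robot and frame, if any; sizes and axes as old0, but with small parts (white connector, black capacitors, at most 6 mm high) along the long edges of its plate. Fits a bay either way round.
- module3: repaired module, lying flat on the bench between robot and frame, if any; sizes and axes as old0, but with small parts (white connector, black capacitors, at most 6 mm high) along the long edges of its plate. Fits a bay either way round.
- scrap_tray: open grey tray, fixed, 140 (x) by 170 (y) mm, walls 40 mm high and 4 mm thick, floor 4 mm; left or right of the repaired modules (a yellow multimeter, fixed, 46 mm high, lies on the other side). Origin: centre of underside.
- screwdriver: screwdriver lying beyond the frame; a bystander, to be left where it is.
- spanner: spanner at the left beyond the frame; a bystander, to be left where it is.
- brush: brush at the right of the bench; a bystander, to be left where it is.
- speaker: small loudspeaker, 96 mm wide, 37 mm high, at the far right; a bystander, to be left where it is.
- spool: white wire spool, 52 mm diameter, 38 mm high, beyond the frame; a bystander, to be left where it is.
- jar: jar, 56 mm diameter, 70 mm high, at the left; a bystander, to be left where it is.
There are look-alikes about, which are no part of the job. What is shaped like the old0 but brown or yellow is not meant.

How it is judged (in metres and radians):
On the way, in this order (a step that is already met when the one before it is completed fails the run):
1. both outrigger legs are swung out and seated in their end detents (value of joint each of left_leg, right_leg above 1.5 rad), for 0.2 s.
2. the worn-out modules are in the scrap tray and every repaired module sits flush in a bay (all of step 1 and x of old0 in the frame of scrap_tray between -0.066 and 0.066 m and y of old0 in the frame of scrap_tray between -0.081 and 0.081 m and z of each of old0, old1, old2, old3 in the frame of scrap_tray below 0.04 m and x of old1 in the frame of scrap_tray between -0.066 and 0.066 m and y of old1 in the frame of scrap_tray between -0.081 and 0.081 m and x of old2 in the frame of scrap_tray between -0.066 and 0.066 m and y of old2 in the frame of scrap_tray between -0.081 and 0.081 m and x of old3 in the frame of scrap_tray between -0.066 and 0.066 m and y of old3 in the frame of scrap_tray between -0.081 and 0.081 m and z of module0 in the frame of frame between 0.017 and 0.0225 m and angle between each of module0, module1, module2, module3's own z axis and vertical below 0.04 rad and ((x of module0 in the frame of frame between -0.004 and 0.004 m and y of module0 in the frame of frame between -0.097 and -0.089 m) or (x of module0 in the frame of frame between -0.004 and 0.004 m and y of module0 in the frame of frame between -0.035 and -0.027 m) or (x of module0 in the frame of frame between -0.004 and 0.004 m and y of module0 in the frame of frame between 0.027 and 0.035 m) or (x of module0 in the frame of frame between -0.004 and 0.004 m and y of module0 in the frame of frame between 0.089 and 0.097 m)) and z of module1 in the frame of frame between 0.017 and 0.0225 m and ((x of module1 in the frame of frame between -0.004 and 0.004 m and y of module1 in the frame of frame between -0.097 and -0.089 m) or (x of module1 in the frame of frame between -0.004 and 0.004 m and y of module1 in the frame of frame between -0.035 and -0.027 m) or (x of module1 in the frame of frame between -0.004 and 0.004 m and y of module1 in the frame of frame between 0.027 and 0.035 m) or (x of module1 in the frame of frame between -0.004 and 0.004 m and y of module1 in the frame of frame between 0.089 and 0.097 m)) and z of module2 in the frame of frame between 0.017 and 0.0225 m and ((x of module2 in the frame of frame between -0.004 and 0.004 m and y of module2 in the frame of frame between -0.097 and -0.089 m) or (x of module2 in the frame of frame between -0.004 and 0.004 m and y of module2 in the frame of frame between -0.035 and -0.027 m) or (x of module2 in the frame of frame between -0.004 and 0.004 m and y of module2 in the frame of frame between 0.027 and 0.035 m) or (x of module2 in the frame of frame between -0.004 and 0.004 m and y of module2 in the frame of frame between 0.089 and 0.097 m)) and z of module3 in the frame of frame between 0.017 and 0.0225 m and ((x of module3 in the frame of frame between -0.004 and 0.004 m and y of module3 in the frame of frame between -0.097 and -0.089 m) or (x of module3 in the frame of frame between -0.004 and 0.004 m and y of module3 in the frame of frame between -0.035 and -0.027 m) or (x of module3 in the frame of frame between -0.004 and 0.004 m and y of module3 in the frame of frame between 0.027 and 0.035 m) or (x of module3 in the frame of frame between -0.004 and 0.004 m and y of module3 in the frame of frame between 0.089 and 0.097 m))), for 0.2 s.
3. the keeper bar is swung over the modules and seated in its end detent (value of joint keeper_bar above 1.5 rad), for 0.2 s.
At the end, for the whole second after the job is handed in: Both legs and the keeper bar stand at their end detents (above 1.50 rad); every worn-out module present lies inside the scrap tray, and every repaired module present sits in a bay within 4 mm of its centre, level and flush (within 2.5 mm); all at rest (all of step 2 and value of joint keeper_bar above 1.5 rad and linear speed of each of module0, module1, module2, module3, old0, old1, old2, old3 below 0.02 m/s); the robot touches nothing.
It fails at once if a module is squeezed too hard (both fingers together press it with over 110 N, a grip of some 55 N) (contact force between the fingers and module0 above 110 N or contact force between the fingers and module1 above 110 N or contact force between the fingers and module2 above 110 N or contact force between the fingers and module3 above 110 N or contact force between the fingers and old0 above 110 N or contact force between the fingers and old1 above 110 N or contact force between the fingers and old2 above 110 N or contact force between the fingers and old3 above 110 N).
It fails at once if a bystander is pushed more than 30 mm from its place (distance of any of screwdriver, spanner, brush, speaker, spool, jar from where it was at the start of the episode above 0.03 m).
Of module0, module1, module2, module3 only 2 to 3 are there at a start; the rules pass over those that are not, and their reading is None.
Of old0, old1, old2, old3 only 1 to 2 are there at a start; the rules pass over those that are not, and their reading is None.
At some moment in a run one of module0, module1, module2, module3 may be knocked a few centimetres aside while the robot is not near it.
Once in a run the grip may slacken for a moment while it holds something.
It also fails if it takes over 210 s, if anything falls off the work surface, if the arm or the gripper's body presses on something with over 40 N, if the wrist force passes 120 N, or if a joint passes its speed limit or range.

## Working session

There is one attempt and no reset: what is moved stays moved. The work goes in short steps, Python scripts to look and compute and a tool call to move; the robot and the scene stay as the last step left them, time stands still between calls to the robot, and variables do not carry over. Pictures are saved under pics/ and viewed, at most 18 in all, crops included, and the job is handed in when it is done.

Besides the shell and the picture viewer there is one more tool, called as name(argument=value, ...) on one line, values as JSON. drive_tool: Moves the arm, as the interface text tells. Shifts and turns lie within -1 to 1; 1 stands for 20 cm of shift or 180 degrees of turn. Its arguments: {"type":"object","properties":{"commands":{"type":"array"},"newtons":{"type":"number"}},"required":["commands"]}

```bash
ls; mkdir -p pics
python3 - <<'E'
from workcell import r,capture,cut_out
import cv2,numpy as np
s=r.get_state(); print(s)
for n in ["scene","side"]:
    p=capture(n); cv2.imwrite(f"pics/{n}0.png",p["frame"]); print(n,p["camera_matrix"],p["eye"],p["orientation"],p.keys())
E
```

```text
pics
{'time_s': 0.0, 'joint_pos': array([-5.06424500e+01,  2.05917812e+01,  6.32054120e-01, -2.07651733e-02,
       -7.01362244e+01, -1.65073107e+01]), 'joint_velocities': array([ 0.02076231, -0.10389737,  0.12050687, -0.0023546 ,  0.01365443,
        0.00517195]), 'joint_torque': array([-2.68978247e-04, -5.83324206e+01,  2.93424153e+01,  6.93661183e+00,
       -5.89845877e-03,  1.50127607e-05]), 'tool_pos': array([ 261.90856216, -621.58678212,  238.34468135]), 'tool_rot': array([ 1.79902456e+02, -8.55035976e-03, -1.57156826e+02]), 'wrist_force': array([0.06440295, 0.29742093, 0.01020763]), 'ft_torque': array([-0.00565469,  0.1068801 ,  0.05172348]), 'finger_force': 0.0, 'opening': 85.66928471930939}
scene [[380.69284343   0.         323.20308386]
 [  0.         380.69284343 194.31988024]
 [  0.           0.           1.        ]] [1313.18075368 -416.66031815 1072.82416193] [-138.01065464    0.60480575   61.77434127] dict_keys(['frame', 'camera_matrix', 'eye', 'orientation', 'shot'])
side [[405.34729674   0.         313.18906421]
 [  0.         405.34729674 199.5211582 ]
 [  0.           0.           1.        ]] [ -90.30904738  659.95973357 1102.98113273] [-138.17819804    0.2945567  -136.89722855] dict_keys(['frame', 'camera_matrix', 'eye', 'orientation', 'shot'])
```

View pics/scene0.png

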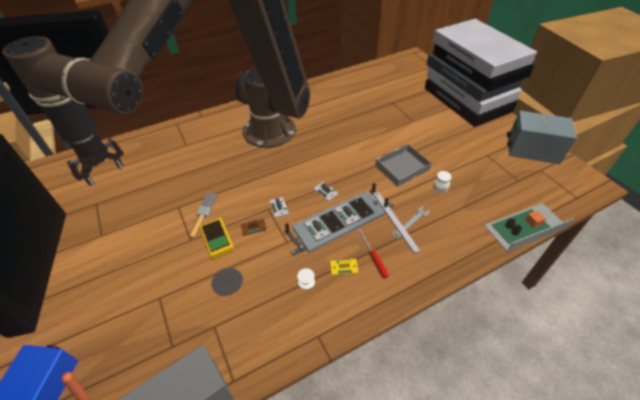

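View pics/side0.png

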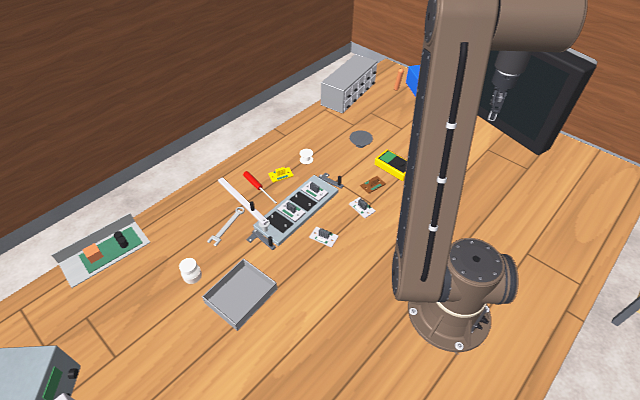

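The scene view shows the frame at about (340,220) with two worn modules on it (317,228; 348,210). The repaired modules are at (279,206) and (326,190) and the tray at (403,165). The look-alikes are brown (253,227) and yellow (344,267), and neither is meant.

```bash
cat > h.py <<'E'
from workcell import r,capture,cut_out
import cv2,numpy as np
from scipy.spatial.transform import Rotation as R
def rays(p,uv):
    uv=np.atleast_2d(np.asarray(uv,float));K=np.asarray(p["camera_matrix"])
    d=np.c_[(uv[:,0]-K[0,2])/K[0,0],(uv[:,1]-K[1,2])/K[1,1]]
    if p.get("fish"):
        t=np.linalg.norm(d,axis=1)+1e-9
        v=np.c_[d*(np.sin(t)/t)[:,None],np.cos(t)]
    else: v=np.c_[d,np.ones(len(d))]
    return R.from_euler('xyz',p["orientation"],degrees=True).apply(v)
def onz(p,uv,z):
    v=rays(p,uv);e=np.asarray(p["eye"]);return e+v*((z-e[2])/v[:,2])[:,None]
def proj(p,X):
    X=np.atleast_2d(np.asarray(X,float));K=np.asarray(p["camera_matrix"])
    v=R.from_euler('xyz',p["orientation"],degrees=True).inv().apply(X-np.asarray(p["eye"]))
    if p.get("fish"):
        n=np.linalg.norm(v[:,:2],axis=1)+1e-9;t=np.arctan2(n,v[:,2]);q=v[:,:2]/n[:,None]*t[:,None]
    else: q=v[:,:2]/v[:,2:]
    return q*[K[0,0],K[1,1]]+[K[0,2],K[1,2]]
def shot(n):
    p=capture(n)
    if n=="wrist":p["fish"]=1
    return p
def cen(m): 
    y,x=np.nonzero(m);return np.array([x.mean(),y.mean()])
E
python3 - <<'E'
from h import *
for n in ["scene","side"]:
    p=shot(n)
    cv2.imwrite(f"pics/{n}c.png",cv2.resize(p["frame"][140:300,180:460] if n=="scene" else p["frame"][130:340,170:440],None,fx=2.8,fy=2.8,interpolation=cv2.INTER_CUBIC))
    for t,z in [("frame",20),("left_leg_post",36),("right_leg_post",36),("keeper_bar_post",90),("old0",25),("module0",5),("scrap_tray",20),("jar",35),("spool",19),("spanner",5),("screwdriver",10),("speaker",18),("brush",10)]:
        for d in cut_out(t,p)[:6]:
            c=cen(d["region"]);print(n,t,round(d["score"],2),np.round(d["box"]),onz(p,c,z)[0].round())
E
```

```text
scene frame 0.62 [287. 228. 305. 252.] [ 595. -161.   20.]
scene frame 0.59 [282. 185. 421. 255.] [626.  33.  20.]
scene right_leg_post 0.55 [285. 226. 302. 251.] [ 602. -166.   36.]
scene keeper_bar_post 0.39 [389. 206. 428. 238.] [771. 188.  90.]
scene keeper_bar_post 0.26 [268. 198. 290. 220.] [ 506. -166.   90.]
scene keeper_bar_post 0.18 [340. 206. 353. 223.] [644.  21.  90.]
scene old0 0.79 [244. 220. 267. 237.] [ 494. -262.   25.]
scene old0 0.67 [335. 207. 356. 224.] [603.  48.  25.]
scene old0 0.66 [306. 220. 330. 244.] [607. -75.  25.]
scene old0 0.6 [332. 255. 357. 278.] [780. -68.  25.]
scene module0 0.7 [271. 198. 287. 218.] [ 437. -145.    5.]
scene module0 0.64 [315. 183. 336. 201.] [453.  44.   5.]
scene scrap_tray 0.82 [374. 141. 430. 189.] [487. 375.  20.]
scene scrap_tray 0.34 [335. 204. 357. 222.] [597.  52.  20.]
scene jar 0.55 [429. 171. 452. 190.] [645. 437.  35.]
scene spool 0.68 [300. 267. 314. 288.] [ 757. -192.   19.]
scene spanner 0.67 [392. 207. 426. 240.] [725. 237.   5.]
scene spanner 0.51 [284. 223. 304. 252.] [ 584. -157.    5.]
scene spanner 0.16 [27
[... 869 characters left out ...]
.]
side module0 0.51 [352. 199. 375. 215.] [ 431. -145.    5.]
side scrap_tray 0.9 [206. 260. 276. 326.] [480. 378.  20.]
side jar 0.76 [181. 258. 200. 285.] [642. 436.  35.]
side spool 0.68 [300. 147. 311. 163.] [ 755. -196.   19.]
side spool 0.38 [204. 259. 276. 327.] [480. 378.  19.]
side spool 0.25 [183. 255. 201. 284.] [654. 431.  19.]
side spanner 0.65 [208. 210. 246. 246.] [720. 240.   5.]
side screwdriver 0.46 [246. 174. 262. 190.] [818.  33.  10.]
side screwdriver 0.42 [352. 132. 370. 147.] [ 671. -437.   10.]
side screwdriver 0.4 [280. 200. 304. 222.] [603.  41.  10.]
side speaker 0.5 [350. 130. 373. 148.] [ 665. -430.   18.]
side speaker 0.23 [220. 180. 270. 224.] [758. 130.  18.]
```

View pics/sidec.png

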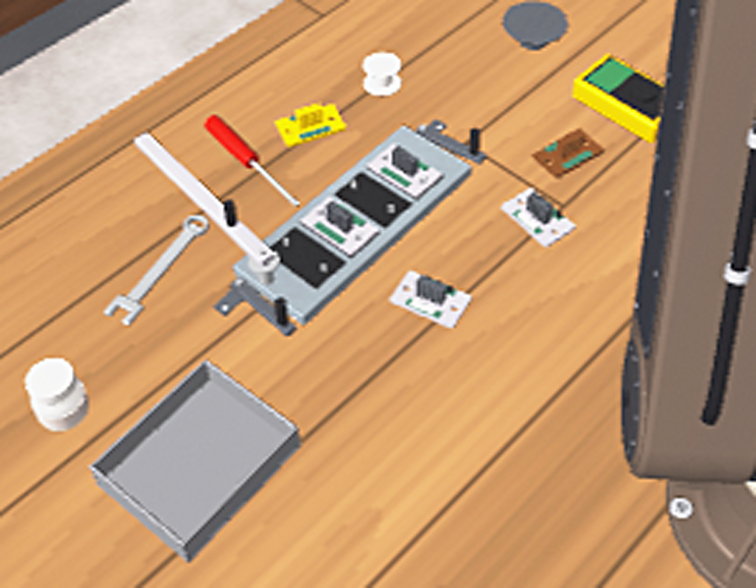

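View pics/scenec.png

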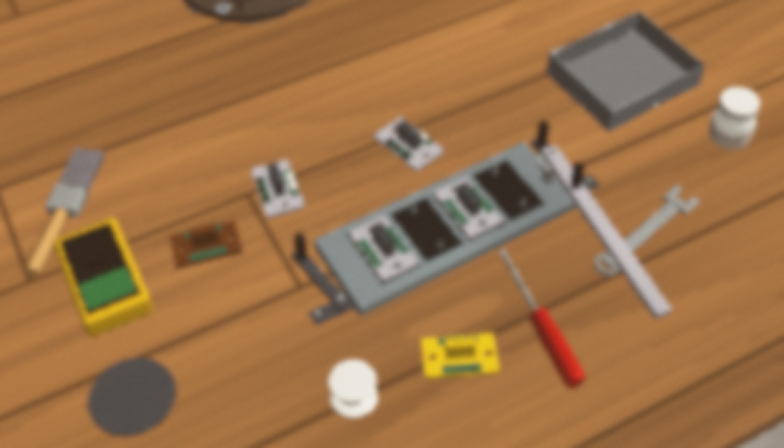

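drive_tool(commands=[{"delta_pos":[-0.2,0.18,-0.07],"spin":0.03,"hand":1},{"delta_pos":[-0.4,0.36,-0.14],"spin":0.06,"hand":1},{"delta_pos":[-0.6,0.54,-0.21],"spin":0.09,"hand":1},{"delta_pos":[-0.86,0.76,-0.3],"spin":0.116,"hand":1},{"delta_pos":[-0.86,0.76,-0.3],"spin":0.116,"hand":1},{"delta_pos":[-0.86,0.76,-0.3],"spin":0.116,"hand":1},{"delta_pos":[-0.86,0.76,-0.3],"spin":0.116,"hand":1},{"delta_pos":[-0.86,0.76,-0.3],"spin":0.116,"hand":1}])

```text
time_s: 2.17
tool_pos: [362.6, -414.0, 300.5]
tool_rot: [-179.9, 0.1, -177.9]
wrist_force: [-0.2, 0.2, -0.3]
opening: 85.6
finger_force: 0.0
```

drive_tool(commands=[{"delta_pos":[-0.53,0.99,-0.3],"spin":0,"hand":1},{"delta_pos":[-0.53,0.99,-0.3],"spin":0,"hand":1},{"delta_pos":[-0.53,0.99,-0.3],"spin":0,"hand":1},{"delta_pos":[-0.53,0.99,-0.3],"spin":0,"hand":1},{"delta_pos":[-0.53,0.99,-0.3],"spin":0,"hand":1},{"delta_pos":[-0.53,0.99,-0.3],"spin":0,"hand":1},{"delta_pos":[-0.53,0.99,-0.3],"spin":0,"hand":1},{"delta_pos":[-0.53,0.99,-0.3],"spin":0,"hand":1}])

```text
time_s: 2.83
tool_pos: [461.2, -213.3, 359.1]
tool_rot: [180.0, -0.0, -177.9]
wrist_force: [0.5, -0.8, -0.3]
opening: 85.4
finger_force: 0.0
```

drive_tool(commands=[{"delta_pos":[-0.53,0.99,-0.3],"spin":0,"hand":1},{"delta_pos":[-0.53,0.99,-0.3],"spin":0,"hand":1},{"delta_pos":[-0.53,0.99,-0.3],"spin":0,"hand":1},{"delta_pos":[-0.53,0.99,-0.3],"spin":0,"hand":1},{"delta_pos":[-0.53,0.99,-0.3],"spin":0,"hand":1},{"delta_pos":[-0.53,0.99,-0.3],"spin":0,"hand":1},{"delta_pos":[-0.53,0.99,-0.3],"spin":0,"hand":1},{"delta_pos":[-0.53,0.99,-0.3],"spin":0,"hand":1}])

```text
time_s: 3.5
tool_pos: [560.4, -12.4, 418.1]
tool_rot: [-180.0, -0.1, -178.0]
wrist_force: [0.2, -0.1, -0.4]
opening: 84.7
finger_force: 0.0
```

Run:
```python
from h import *
p=shot("wrist");cv2.imwrite("pics/w0.png",p["frame"]);import pickle;pickle.dump(p,open("w0.pkl","wb"))
s=r.get_state();print(s["tool_pos"],s["tool_rot"],s["joint_pos"],s["time_s"]);print(p["camera_matrix"],p["eye"],p["orientation"])
for t,z in [("frame",20),("left_leg_post",56),("right_leg_post",56),("keeper_bar_post",108),("old0",20),("module0",0),("scrap_tray",20)]:
    for d in cut_out(t,p)[:5]:
        c=cen(d["region"]);print(t,round(d["score"],2),np.round(d["box"]),c.round(1),onz(p,c,z)[0].round())
```

```text
[559.83899548 -13.1810301  418.18015391] [-1.79967379e+02 -1.13247302e-01 -1.78075085e+02] [ 1.86797589e+01  6.05673922e+00  4.38091973e+00 -1.41104791e-03
 -8.84420240e+01 -1.06754772e+02] 3.55
[[309.70691629   0.         315.86193085]
 [  0.         309.70691629 201.2123622 ]
 [  0.           0.           1.        ]] [482.50846575 -15.06708567 553.31610128] [ 1.62433183e+02 -8.63831942e-03  9.19572302e+01]
frame 0.84 [224. 135. 439. 312.] [343.  179.2] [609.  37.  20.]
left_leg_post 0.74 [509. 190. 546. 225.] [528.  206.9] [637. 420.  56.]
left_leg_post 0.71 [424. 141. 442. 179.] [429.3 157.9] [556. 180.  56.]
left_leg_post 0.52 [394. 223. 472. 254.] [438.6 235.2] [698. 220.  56.]
right_leg_post 0.75 [222. 139. 241. 197.] [234.3 165.4] [ 582. -148.   56.]
keeper_bar_post 0.68 [386. 179. 428. 316.] [408.1 242.4] [689. 143. 108.]
old0 0.76 [264. 237. 311. 269.] [288.3 253.4] [759. -59.  20.]
old0 0.69 [160.  87. 205. 123.] [184.7 103.7] [ 476. -251.   20.]
old0 0.67 [337. 146. 365. 198.] [350.8 172.5] [596.  51.  20.]
old0 0.61 [266. 149. 295. 199.] [280.9 173.8] [602. -73.  20.]
old0 0.57 [ 97.   0. 159.  86.] [127.3  34.4] [ 327. -383.   20.]
module0 0.88 [229.  56. 262. 104.] [244.6  78.5] [ 433. -143.    0.]
module0 0.61 [337.  66. 370. 115.] [351.4  88.2] [447.  46.   0.]
scrap_tray 0.98 [477.  87. 556. 165.] [511.5 125.9] [483. 370.  20.]
```

View pics/w0.png

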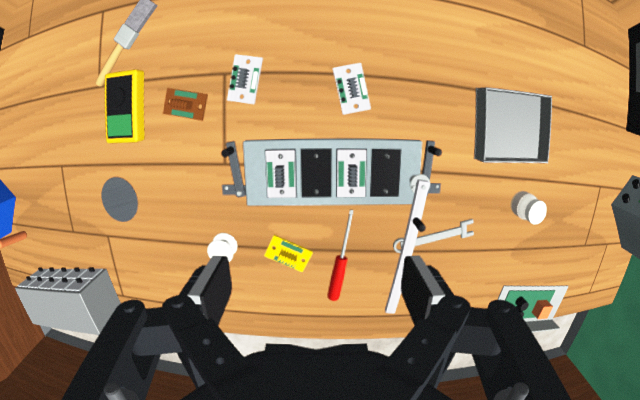

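The wrist view shows two repaired modules at (245,80) and (351,88). Worn modules sit in bays 0 and 2 at (281,174) and (351,174), and bays 1 and 3 at (316,172) and (385,172) are empty. The brown one (185,104) and yellow one (288,253) are look-alikes.

```bash
cat >> h.py <<'E'
def ortho(p,x0,x1,y0,y1,z,s):
    # rows: x increasing downwards, cols: y increasing rightwards ; s px/mm
    X,Y=np.meshgrid(np.arange(x0,x1,1/s),np.arange(y0,y1,1/s),indexing='ij')
    uv=proj(p,np.c_[X.ravel(),Y.ravel(),np.full(X.size,z)]).astype(np.float32).reshape(*X.shape,2)
    im=cv2.remap(p["frame"],uv,None,cv2.INTER_CUBIC)
    for v in range(int(np.ceil(x0/20)*20),int(x1),20):
        cv2.line(im,(0,int((v-x0)*s)),(8 if v%100 else 25,int((v-x0)*s)),(255,0,255),1)
    for v in range(int(np.ceil(y0/20)*20),int(y1),20):
        cv2.line(im,(int((v-y0)*s),0),(int((v-y0)*s),8 if v%100 else 25),(255,0,255),1)
    return im
E
python3 - <<'E'
from h import *;import pickle
p=pickle.load(open("w0.pkl","rb"))
cv2.imwrite("pics/o0.png",ortho(p,390,690,-170,230,20,2))
E
```

```text
(no output)
```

View pics/o0.png

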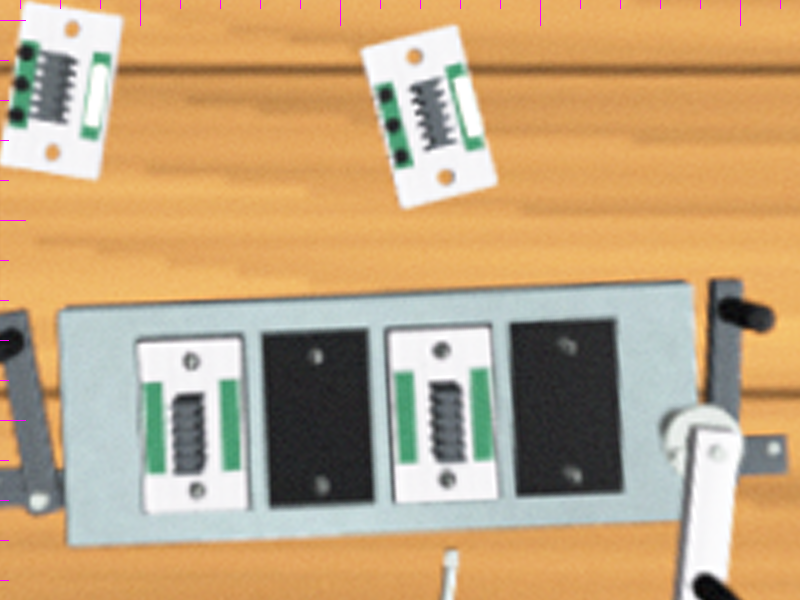

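drive_tool(commands=[{"delta_pos":[0.04,0.99,0.8],"spin":-0.002,"hand":0.6},{"delta_pos":[0.04,0.99,0.8],"spin":-0.002,"hand":0.6},{"delta_pos":[0.04,0.99,0.8],"spin":-0.002,"hand":0.6},{"delta_pos":[0.04,0.99,0.8],"spin":-0.002,"hand":0.6},{"delta_pos":[0.04,0.99,0.8],"spin":-0.002,"hand":0.6},{"delta_pos":[0.04,0.99,0.8],"spin":-0.002,"hand":0.6},{"delta_pos":[0.04,0.99,0.8],"spin":-0.002,"hand":0.6},{"delta_pos":[0.04,0.99,0.8],"spin":-0.002,"hand":0.6}])

```text
time_s: 4.57
tool_pos: [543.9, 186.5, 257.2]
tool_rot: [-179.9, -0.2, -177.5]
wrist_force: [-0.4, -0.4, 0.7]
opening: 51.1
finger_force: 0.0
```

Run:
```python
from h import *;import pickle
q=pickle.load(open("w0.pkl","rb"))
print(onz(q,[[228,150],[434,148],[419,225]],56).round(1), onz(q,[[419,225]],108).round(1))
p=shot("wrist");pickle.dump(p,open("w1.pkl","wb"))
s=r.get_state();print(s["tool_pos"],s["tool_rot"])
# where the post should appear
print(proj(p,[545,197,56]))
cv2.imwrite("pics/w1.png",ortho(p,480,680,60,300,56,2.5))
```

```text
[[ 555.8 -158.2   56. ]
 [ 538.6  187.    56. ]
 [ 678.4  177.3   56. ]] [[657.9 157.2 108. ]]
[544.79171935 185.74387426 258.85219779] [-1.79934253e+02 -6.01274278e-02 -1.77579402e+02]
[[325.42962855 178.31348669]]
```

View pics/w1.png

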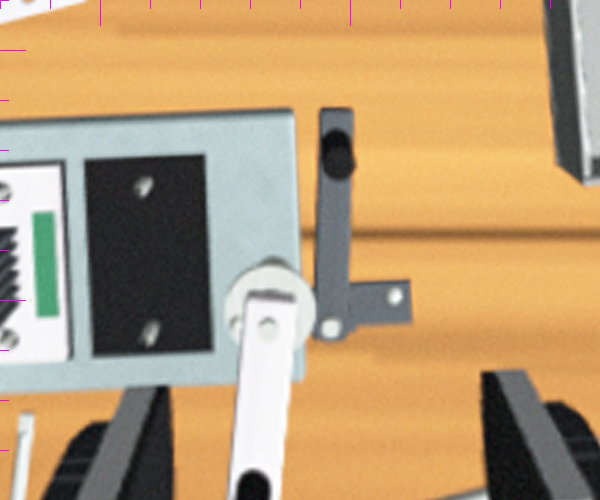

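Rectified at z=56, the left post top is at (339,158), which is (543,196) mm. That is within 2 mm of what the frame pose predicted.

drive_tool(commands=[{"delta_pos":[0.005,0.05,0.3],"spin":0,"hand":0.6},{"delta_pos":[0.005,0.05,0.6],"spin":0,"hand":0.6},{"delta_pos":[0.005,0.05,0.9],"spin":0,"hand":0.6},{"delta_pos":[0.005,0.05,0.95],"spin":0,"hand":0.6},{"delta_pos":[0.005,0.05,0.95],"spin":0,"hand":0.6},{"delta_pos":[0.005,0.05,0.95],"spin":0,"hand":0.6},{"delta_pos":[0.005,0.05,0.95],"spin":0,"hand":0.6},{"delta_pos":[0.005,0.05,0.95],"spin":0,"hand":0.6}])

```text
time_s: 5.28
tool_pos: [545.6, 195.7, 72.0]
tool_rot: [179.9, 0.2, -177.7]
wrist_force: [0.0, -1.1, -0.9]
opening: 51.6
finger_force: 0.0
```

drive_tool(newtons=20, commands=[{"delta_pos":[0,0,0.08],"spin":0,"hand":0.6},{"delta_pos":[0,0,0.16],"spin":0,"hand":0.6},{"delta_pos":[0,0,0.16],"spin":0,"hand":0},{"delta_pos":[0,0,0.16],"spin":0,"hand":0},{"delta_pos":[0,0,0.16],"spin":0,"hand":0},{"delta_pos":[0,0,0.16],"spin":0,"hand":0},{"delta_pos":[0,0,0.16],"spin":0,"hand":0},{"delta_pos":[0,0,0.16],"spin":0,"hand":0}])

```text
time_s: 5.95
tool_pos: [544.9, 196.1, 39.5]
tool_rot: [179.9, 0.2, -177.6]
wrist_force: [-1.6, -0.8, 8.2]
opening: 13.1
finger_force: 21.2
```

drive_tool(commands=[{"delta_pos":[-0.012,0.068,0],"spin":0,"hand":0},{"delta_pos":[-0.036,0.134,0],"spin":0,"hand":0},{"delta_pos":[-0.071,0.195,0],"spin":0,"hand":0},{"delta_pos":[-0.115,0.248,0],"spin":0,"hand":0},{"delta_pos":[-0.169,0.292,0],"spin":0,"hand":0},{"delta_pos":[-0.23,0.328,0],"spin":0,"hand":0},{"delta_pos":[-0.295,0.351,0],"spin":0,"hand":0},{"delta_pos":[-0.364,0.364,0],"spin":0,"hand":0}])

```text
time_s: 6.62
tool_pos: [613.3, 271.9, 38.9]
tool_rot: [180.0, -0.0, -177.6]
wrist_force: [-2.3, -1.9, 5.9]
opening: 12.9
finger_force: 21.4
```

drive_tool(commands=[{"delta_pos":[-0.02,0,0],"spin":0,"hand":0},{"delta_pos":[-0.04,0,0],"spin":0,"hand":0},{"delta_pos":[-0.05,0,0],"spin":0,"hand":0},{"delta_pos":[-0.05,0,0],"spin":0,"hand":0},{"delta_pos":[-0.05,0,0],"spin":0,"hand":0},{"delta_pos":[-0.05,0,0],"spin":0,"hand":0},{"delta_pos":[-0.05,0,0],"spin":0,"hand":0},{"delta_pos":[-0.05,0,0],"spin":0,"hand":0}])

```text
time_s: 7.28
tool_pos: [624.5, 273.1, 38.9]
tool_rot: [179.9, 0.2, -177.6]
wrist_force: [0.0, 5.3, 5.2]
opening: 13.1
finger_force: 21.5
```

drive_tool(commands=[{"delta_pos":[-0.04,0,0],"spin":0,"hand":0.5},{"delta_pos":[-0.04,0,0],"spin":0,"hand":0.5},{"delta_pos":[-0.04,0,0],"spin":0,"hand":0.5},{"delta_pos":[-0.04,0,-0.2],"spin":0,"hand":0.5},{"delta_pos":[-0.04,0,-0.4],"spin":0,"hand":0.5},{"delta_pos":[-0.04,0,-0.6],"spin":0,"hand":0.6},{"delta_pos":[0.02,-0.15,-0.7],"spin":0,"hand":0.6},{"delta_pos":[0.02,-0.15,-0.7],"spin":0,"hand":0.6}])

```text
time_s: 7.95
tool_pos: [621.3, 239.3, 183.4]
tool_rot: [179.8, 0.3, -177.7]
wrist_force: [-0.5, 0.5, -0.7]
opening: 51.4
finger_force: 0.0
```

drive_tool(commands=[{"delta_pos":[0.2,-1,-0.3],"spin":0,"hand":0.6},{"delta_pos":[0.2,-1,-0.3],"spin":0,"hand":0.6},{"delta_pos":[0.2,-1,-0.3],"spin":0,"hand":0.6},{"delta_pos":[0.2,-1,-0.3],"spin":0,"hand":0.6},{"delta_pos":[0.2,-1,-0.3],"spin":0,"hand":0.6},{"delta_pos":[0.2,-1,-0.3],"spin":0,"hand":0.6},{"delta_pos":[0.2,-1,-0.3],"spin":0,"hand":0.6},{"delta_pos":[0.2,-1,-0.3],"spin":0,"hand":0.6}])

```text
time_s: 8.62
tool_pos: [588.4, 39.4, 237.1]
tool_rot: [180.0, -0.0, -177.8]
wrist_force: [0.3, 0.4, -0.4]
opening: 51.6
finger_force: 0.0
```

drive_tool(commands=[{"delta_pos":[0.2,-1,0],"spin":0,"hand":0.6},{"delta_pos":[0.2,-1,0],"spin":0,"hand":0.6},{"delta_pos":[0.2,-1,0],"spin":0,"hand":0.6},{"delta_pos":[0.2,-1,0],"spin":0,"hand":0.6},{"delta_pos":[0.2,-1,0],"spin":0,"hand":0.6},{"delta_pos":[0.2,-1,0],"spin":0,"hand":0.6},{"delta_pos":[0.2,-1,0],"spin":0,"hand":0.6},{"delta_pos":[0.2,-1,0],"spin":0,"hand":0.6}])

```text
time_s: 9.28
tool_pos: [557.1, -160.7, 236.4]
tool_rot: [180.0, -0.1, -177.7]
wrist_force: [0.3, 0.0, -0.1]
opening: 51.0
finger_force: 0.0
```

Run:
```python
from h import *;import pickle
p=shot("wrist");pickle.dump(p,open("w2.pkl","wb"))
s=r.get_state();print(s["tool_pos"],s["tool_rot"])
cv2.imwrite("pics/w2.png",np.vstack([ortho(p,400,680,-200,200,20,1.9)]))
```

```text
[ 557.23225868 -160.2518559   236.53748072] [ 1.79988751e+02 -6.88868451e-02 -1.77604325e+02]
```

View pics/w2.png

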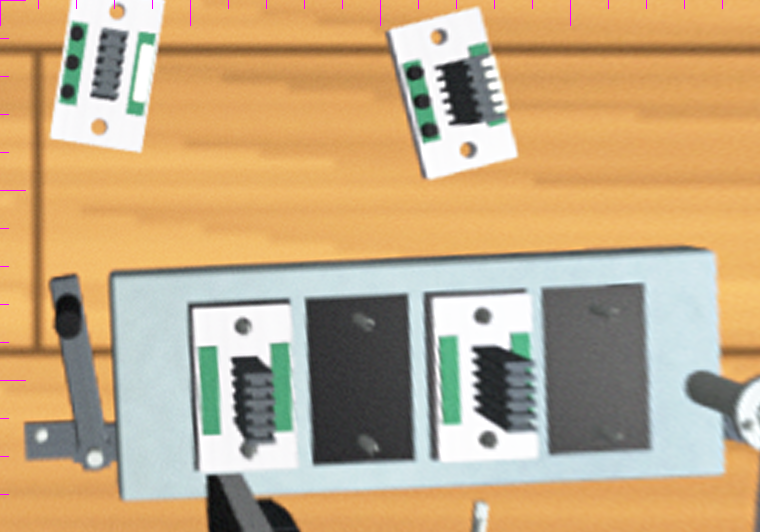

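The right post top at (68,322) works out to about (559,-163) mm, close to the predicted position.

drive_tool(commands=[{"delta_pos":[-0.007,-0.013,0.2],"spin":0,"hand":0.6},{"delta_pos":[-0.007,-0.013,0.4],"spin":0,"hand":0.6},{"delta_pos":[-0.007,-0.013,0.6],"spin":0,"hand":0.6},{"delta_pos":[-0.007,-0.013,0.8],"spin":0,"hand":0.6},{"delta_pos":[-0.007,-0.013,0.9],"spin":0,"hand":0.6},{"delta_pos":[-0.007,-0.013,0.98],"spin":0,"hand":0.6},{"delta_pos":[-0.007,-0.013,0.98],"spin":0,"hand":0.6},{"delta_pos":[-0.007,-0.013,0.98],"spin":0,"hand":0.6}])

```text
time_s: 10.0
tool_pos: [558.5, -162.7, 40.6]
tool_rot: [-180.0, -0.1, -177.5]
wrist_force: [0.7, 0.3, 0.4]
opening: 51.0
finger_force: 0.0
```

drive_tool(newtons=20, commands=[{"delta_pos":[0,0,0],"spin":0,"hand":0},{"delta_pos":[0,0,0],"spin":0,"hand":0},{"delta_pos":[0,0,0],"spin":0,"hand":0},{"delta_pos":[0,0,0],"spin":0,"hand":0},{"delta_pos":[0,0,0],"spin":0,"hand":0},{"delta_pos":[0,0,0],"spin":0,"hand":0},{"delta_pos":[0,0,0],"spin":0,"hand":0},{"delta_pos":[0,0,0],"spin":0,"hand":0}])

```text
time_s: 10.67
tool_pos: [559.4, -164.1, 42.7]
tool_rot: [-180.0, 0.1, -177.7]
wrist_force: [-0.9, 0.6, 6.5]
opening: 12.8
finger_force: 20.8
```

drive_tool(commands=[{"delta_pos":[-0.011,-0.058,0],"spin":0,"hand":0},{"delta_pos":[-0.035,-0.123,0],"spin":0,"hand":0},{"delta_pos":[-0.07,-0.184,0],"spin":0,"hand":0},{"delta_pos":[-0.115,-0.237,0],"spin":0,"hand":0},{"delta_pos":[-0.168,-0.282,0],"spin":0,"hand":0},{"delta_pos":[-0.229,-0.317,0],"spin":0,"hand":0},{"delta_pos":[-0.294,-0.341,0],"spin":0,"hand":0},{"delta_pos":[-0.363,-0.353,0],"spin":0,"hand":0}])

```text
time_s: 11.33
tool_pos: [633.4, -231.2, 42.1]
tool_rot: [179.9, -0.1, -177.7]
wrist_force: [-4.3, 12.0, 5.4]
opening: 12.8
finger_force: 21.3
```

drive_tool(commands=[{"delta_pos":[-0.02,0,0],"spin":0,"hand":0},{"delta_pos":[-0.04,0,0],"spin":0,"hand":0},{"delta_pos":[-0.05,0,0],"spin":0,"hand":0},{"delta_pos":[-0.05,0,0],"spin":0,"hand":0},{"delta_pos":[-0.05,0,0],"spin":0,"hand":0},{"delta_pos":[-0.05,0,0],"spin":0,"hand":0},{"delta_pos":[-0.05,0,0],"spin":0,"hand":0},{"delta_pos":[-0.05,0,0],"spin":0,"hand":0}])

```text
time_s: 12.0
tool_pos: [638.5, -230.9, 41.7]
tool_rot: [179.9, -0.5, -177.7]
wrist_force: [-16.5, 4.6, 15.7]
opening: 12.9
finger_force: 22.3
```

drive_tool(commands=[{"delta_pos":[0,0,0],"spin":0,"hand":0.5},{"delta_pos":[0,0,0],"spin":0,"hand":0.5},{"delta_pos":[0,0,0],"spin":0,"hand":0.5},{"delta_pos":[0,0,-0.2],"spin":0,"hand":0.5},{"delta_pos":[0,0,-0.4],"spin":0,"hand":0.5},{"delta_pos":[0,0,-0.6],"spin":0,"hand":0.6},{"delta_pos":[0,0.1,-0.8],"spin":0,"hand":0.6},{"delta_pos":[0,0.2,-1],"spin":0,"hand":0.6}])

```text
time_s: 12.67
tool_pos: [642.3, -194.4, 237.8]
tool_rot: [-180.0, 0.0, -177.8]
wrist_force: [0.8, 0.1, 0.5]
opening: 51.7
finger_force: 0.0
```

drive_tool(commands=[{"delta_pos":[0.16,0.6,0],"spin":0,"hand":0.6},{"delta_pos":[0.16,0.6,0],"spin":0,"hand":0.6},{"delta_pos":[0.16,0.6,0],"spin":0,"hand":0.6},{"delta_pos":[0.16,0.6,0],"spin":0,"hand":0.6},{"delta_pos":[0.16,0.6,0],"spin":0,"hand":0.6},{"delta_pos":[0.16,0.6,0],"spin":0,"hand":0.6},{"delta_pos":[0.16,0.6,0],"spin":0,"hand":0.6},{"delta_pos":[0.16,0.6,0],"spin":0,"hand":0.6}])

```text
time_s: 13.33
tool_pos: [605.7, -76.5, 235.5]
tool_rot: [-180.0, -0.0, -177.8]
wrist_force: [0.4, -1.3, 0.4]
opening: 51.4
finger_force: 0.0
```

Run:
```python
from h import *;import pickle
p=shot("wrist");pickle.dump(p,open("w3.pkl","wb"))
s=r.get_state();print(s["tool_pos"],s["tool_rot"],p["eye"])
cv2.imwrite("pics/w3.png",ortho(p,420,680,-270,130,20,2))
```

```text
[605.6814902  -76.49900415 235.42785137] [-1.79992545e+02 -3.03957817e-02 -1.77765553e+02] [527.70398955 -79.5117132  370.57771714]
```

View pics/w3.png

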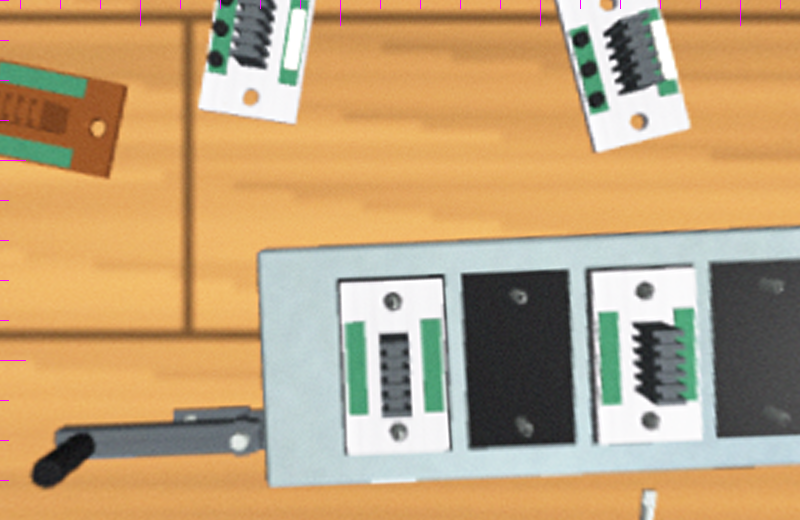

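Seen square-on, the right leg bar at (60–240,438) is parallel to the frame, so it is seated. The worn module in bay 0 is centred at (395,366), which is (601,-72.6) mm. It has green strips but no small parts, so it is the one meant.

drive_tool(commands=[{"delta_pos":[0.022,0.02,0.2],"spin":0,"hand":0.5},{"delta_pos":[0.022,0.02,0.4],"spin":0,"hand":0.5},{"delta_pos":[0.022,0.02,0.6],"spin":0,"hand":0.5},{"delta_pos":[0.022,0.02,0.8],"spin":0,"hand":0.5},{"delta_pos":[0.022,0.02,0.9],"spin":0,"hand":0.5},{"delta_pos":[0.022,0.02,0.97],"spin":0,"hand":0.5},{"delta_pos":[0.022,0.02,0.97],"spin":0,"hand":0.5},{"delta_pos":[0.022,0.02,0.97],"spin":0,"hand":0.5}])

```text
time_s: 14.05
tool_pos: [600.7, -72.5, 41.0]
tool_rot: [-180.0, -0.1, -177.7]
wrist_force: [0.7, -0.0, 0.8]
opening: 42.9
finger_force: 0.0
```

drive_tool(newtons=35, commands=[{"delta_pos":[0,0,0],"spin":0,"hand":0},{"delta_pos":[0,0,0],"spin":0,"hand":0},{"delta_pos":[0,0,0],"spin":0,"hand":0},{"delta_pos":[0,0,0],"spin":0,"hand":0},{"delta_pos":[0,0,0],"spin":0,"hand":0},{"delta_pos":[0,0,0],"spin":0,"hand":0},{"delta_pos":[0,0,-0.05],"spin":0,"hand":0},{"delta_pos":[0,0,-0.1],"spin":0,"hand":0}])

```text
time_s: 14.72
tool_pos: [600.7, -71.7, 62.2]
tool_rot: [-180.0, -0.0, -177.7]
wrist_force: [-0.5, -0.3, -1.4]
opening: 13.4
finger_force: 35.0
```

drive_tool(commands=[{"delta_pos":[0,0,-0.15],"spin":0,"hand":0},{"delta_pos":[0,0,-0.3],"spin":0,"hand":0},{"delta_pos":[0,0,-0.45],"spin":0,"hand":0},{"delta_pos":[0,0,-0.6],"spin":0,"hand":0},{"delta_pos":[0,0,-0.6],"spin":0,"hand":0},{"delta_pos":[0,0,-0.6],"spin":0,"hand":0},{"delta_pos":[0,0,-0.6],"spin":0,"hand":0},{"delta_pos":[0,0,-0.6],"spin":0,"hand":0}])

```text
time_s: 15.38
tool_pos: [600.0, -71.5, 181.0]
tool_rot: [180.0, -0.1, -177.7]
wrist_force: [-0.2, 0.2, -1.0]
opening: 13.1
finger_force: 35.0
```

Run:
```python
from h import *;import pickle
q=pickle.load(open("w0.pkl","rb")); t=capture("side")
m=cut_out("scrap_tray",t)[0]["region"].astype(np.uint8)
c=cv2.findContours(m,0,2)[0];c=max(c,key=cv2.contourArea)[:,0]
X=onz(t,c,40)[:,:2].astype(np.float32);print(cv2.minAreaRect(X))
print(onz(q,[[476,88],[551,93],[548,163],[474,160]],40).round(1))
```

```text
((473.44012451171875, 377.79925537109375), (158.7971649169922, 180.76373291015625), 4.133852481842041)
[[424.3 267.8  40. ]
 [401.1 454.5  40. ]
 [545.5 468.6  40. ]
 [555.7 277.8  40. ]]
```

drive_tool(commands=[{"delta_pos":[0.03,0.12,0],"spin":0,"hand":0},{"delta_pos":[0.07,0.28,0],"spin":0,"hand":0},{"delta_pos":[0.11,0.44,0],"spin":0,"hand":0},{"delta_pos":[0.15,0.6,0],"spin":0,"hand":0},{"delta_pos":[0.19,0.76,0],"spin":0,"hand":0},{"delta_pos":[0.22,0.9,0],"spin":0,"hand":0},{"delta_pos":[0.24,0.97,0],"spin":0,"hand":0},{"delta_pos":[0.25,1,0],"spin":0,"hand":0}])

```text
time_s: 16.15
tool_pos: [541.9, 128.2, 181.1]
tool_rot: [-180.0, -0.1, -177.5]
wrist_force: [-0.1, -0.3, -0.7]
opening: 13.2
finger_force: 35.0
```

drive_tool(commands=[{"delta_pos":[0.03,0.12,0],"spin":0,"hand":0},{"delta_pos":[0.07,0.28,0],"spin":0,"hand":0},{"delta_pos":[0.11,0.44,0],"spin":0,"hand":0},{"delta_pos":[0.15,0.6,0],"spin":0,"hand":0},{"delta_pos":[0.19,0.76,0],"spin":0,"hand":0},{"delta_pos":[0.22,0.9,0],"spin":0,"hand":0},{"delta_pos":[0.25,1,0],"spin":0,"hand":0},{"delta_pos":[0.25,1,0],"spin":0,"hand":0}])

```text
time_s: 16.82
tool_pos: [484.0, 326.8, 181.0]
tool_rot: [-180.0, -0.0, -177.5]
wrist_force: [0.5, 0.0, -0.8]
opening: 13.0
finger_force: 35.0
```

Run:
```python
from h import *;import pickle
p=shot("wrist");pickle.dump(p,open("w4.pkl","wb"))
s=r.get_state();print(s["tool_pos"],s["tool_rot"],p["eye"],s["opening"])
cv2.imwrite("pics/w4.png",ortho(p,380,700,180,480,40,1.8))
```

```text
[484.22709633 325.22459541 180.91084558] [-1.79935466e+02 -5.50195884e-02 -1.77547393e+02] [406.01168849 323.47801447 316.06470515] 13.27014505308599
```

View pics/w4.png

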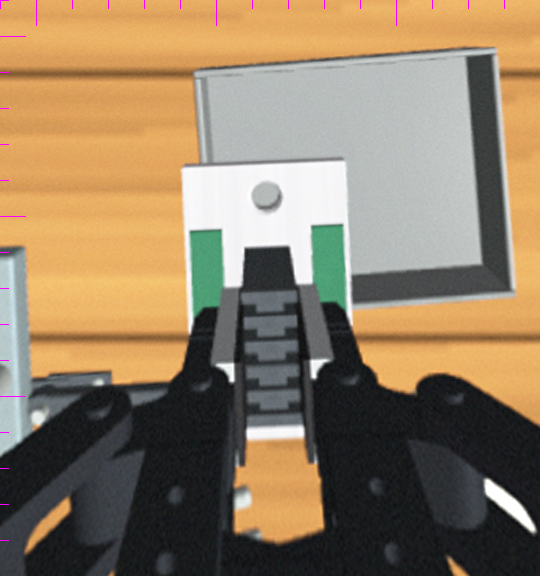

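The tray rim corners at (195,72), (497,48) and (514,293) put the tray centre at (481,377) mm. The worn module hangs level in the grip. The left leg at (30–110,383) points along +y, so it is seated.

drive_tool(commands=[{"delta_pos":[0.007,0.068,0.1],"spin":0,"hand":0},{"delta_pos":[0.007,0.068,0.3],"spin":0,"hand":0},{"delta_pos":[0.007,0.068,0.5],"spin":0,"hand":0},{"delta_pos":[0.007,0.068,0.65],"spin":0,"hand":0},{"delta_pos":[0.007,0.068,0.72],"spin":0,"hand":0},{"delta_pos":[0.007,0.068,0.76],"spin":0,"hand":0},{"delta_pos":[0.007,0.068,0.765],"spin":0,"hand":0},{"delta_pos":[0.007,0.068,0.765],"spin":0,"hand":0}])

```text
time_s: 17.53
tool_pos: [483.3, 336.8, 28.7]
tool_rot: [-180.0, -0.0, -177.7]
wrist_force: [-0.6, 0.3, -0.5]
opening: 13.0
finger_force: 35.8
```

drive_tool(commands=[{"delta_pos":[0,0,0],"spin":0,"hand":0.35},{"delta_pos":[0,0,0],"spin":0,"hand":0.35},{"delta_pos":[0,0,0],"spin":0,"hand":0.35},{"delta_pos":[0,0,-0.15],"spin":0,"hand":0.35},{"delta_pos":[0,0,-0.3],"spin":0,"hand":0.35},{"delta_pos":[0,0,-0.5],"spin":0,"hand":0.5},{"delta_pos":[0,0,-0.75],"spin":0,"hand":0.5},{"delta_pos":[0,0,-0.75],"spin":0,"hand":0.5}])

```text
time_s: 18.2
tool_pos: [485.5, 339.8, 187.0]
tool_rot: [179.6, 0.5, -177.6]
wrist_force: [1.2, 0.8, 0.3]
opening: 42.8
finger_force: 0.0
```

drive_tool(commands=[{"delta_pos":[-0.25,-0.73,0],"spin":0,"hand":0.5},{"delta_pos":[-0.25,-0.73,0],"spin":0,"hand":0.5},{"delta_pos":[-0.25,-0.73,0],"spin":0,"hand":0.5},{"delta_pos":[-0.25,-0.73,0],"spin":0,"hand":0.5},{"delta_pos":[-0.25,-0.73,0],"spin":0,"hand":0.5},{"delta_pos":[-0.25,-0.73,0],"spin":0,"hand":0.5},{"delta_pos":[-0.25,-0.73,0],"spin":0,"hand":0.5},{"delta_pos":[-0.25,-0.73,0],"spin":0,"hand":0.5}])

```text
time_s: 18.87
tool_pos: [538.6, 194.5, 179.0]
tool_rot: [180.0, 0.0, -177.6]
wrist_force: [-0.5, -0.8, -0.1]
opening: 42.4
finger_force: 0.0
```

drive_tool(commands=[{"delta_pos":[-0.25,-0.73,0],"spin":0,"hand":0.5},{"delta_pos":[-0.25,-0.73,0],"spin":0,"hand":0.5},{"delta_pos":[-0.25,-0.73,0],"spin":0,"hand":0.5},{"delta_pos":[-0.25,-0.73,0],"spin":0,"hand":0.5},{"delta_pos":[-0.25,-0.73,0],"spin":0,"hand":0.5},{"delta_pos":[-0.25,-0.73,0],"spin":0,"hand":0.5},{"delta_pos":[-0.25,-0.73,0],"spin":0,"hand":0.5},{"delta_pos":[-0.25,-0.73,0],"spin":0,"hand":0.5}])

```text
time_s: 19.53
tool_pos: [594.4, 51.2, 178.9]
tool_rot: [180.0, 0.0, -177.6]
wrist_force: [-0.4, 0.5, 0.1]
opening: 43.3
finger_force: 0.0
```

Run:
```python
from h import *;import pickle
p=shot("wrist");pickle.dump(p,open("w5.pkl","wb"))
a=[];
s=r.get_state();print(s["tool_pos"],s["tool_rot"],p["eye"],p["orientation"],s["opening"])
for t,z in [("old0",20),("module0",0)]:
    for d in cut_out(t,p)[:5]:
        y,x=np.nonzero(d["region"]);X=onz(p,np.c_[x,y],z+6)[:,:2].astype(np.float32)
        print(t,round(d["score"],2),cen(d["region"]).round(),cv2.minAreaRect(X))
```

```text
[594.37686843  51.3012342  178.90991409] [ 1.79990617e+02  8.77330594e-03 -1.77562090e+02] [516.27054784  47.91355681 313.91032515] [ 1.62315056e+02 -4.73203497e-02  9.24021902e+01] 42.461955335600095
old0 0.95 [560. 108.] ((484.1034240722656, 331.2140808105469), (80.18602752685547, 46.51031494140625), 4.348970890045166)
old0 0.93 [315. 188.] ((596.2034912109375, 50.5906867980957), (84.69474029541016, 50.45244598388672), 2.433908700942993)
old0 0.82 [71. 84.] ((477.81097412109375, -240.21678161621094), (90.01630401611328, 46.84385681152344), 77.62401580810547)
old0 0.68 [208. 290.] ((722.2660522460938, -68.43572998046875), (25.163414001464844, 11.053236961364746), 64.29518127441406)
old0 0.37 [ 14. 221.] ((665.6141357421875, -410.5140380859375), (85.25988006591797, 109.0588150024414), 63.830657958984375)
module0 0.81 [145.  36.] ((434.2413330078125, -143.02578735351562), (56.29047393798828, 84.62742614746094), 81.10832977294922)
module0 0.72 [317.  40.] ((448.01275634765625, 45.97395324707031), (86.02009582519531, 51.39144515991211), 14.8016939163208)
module0 0.28 [315. 188.] ((601.7393188476562, 50.587120056152344), (90.93279266357422, 53.61384582519531), 2.8824868202209473)
```

drive_tool(commands=[{"delta_pos":[-0.009,-0.004,0.2],"spin":0,"hand":0.5},{"delta_pos":[-0.009,-0.004,0.4],"spin":0,"hand":0.5},{"delta_pos":[-0.009,-0.004,0.55],"spin":0,"hand":0.5},{"delta_pos":[-0.009,-0.004,0.65],"spin":0,"hand":0.5},{"delta_pos":[-0.009,-0.004,0.695],"spin":0,"hand":0.5},{"delta_pos":[-0.009,-0.004,0.695],"spin":0,"hand":0.5},{"delta_pos":[-0.009,-0.004,0.695],"spin":0,"hand":0},{"delta_pos":[-0.009,-0.004,0.695],"spin":0,"hand":0}])

```text
time_s: 20.35
tool_pos: [597.6, 49.8, 41.5]
tool_rot: [180.0, 0.1, -177.6]
wrist_force: [0.2, -0.6, 0.3]
opening: 19.3
finger_force: 0.0
```

drive_tool(commands=[{"delta_pos":[0,0,0],"spin":0,"hand":0},{"delta_pos":[0,0,0],"spin":0,"hand":0},{"delta_pos":[0,0,0],"spin":0,"hand":0},{"delta_pos":[0,0,-0.05],"spin":0,"hand":0},{"delta_pos":[0,0,-0.15],"spin":0,"hand":0},{"delta_pos":[0,0,-0.3],"spin":0,"hand":0},{"delta_pos":[0,0,-0.5],"spin":0,"hand":0},{"delta_pos":[0,0,-0.7],"spin":0,"hand":0}])

```text
time_s: 21.02
tool_pos: [595.4, 48.7, 181.6]
tool_rot: [-180.0, -0.1, -177.7]
wrist_force: [1.6, 0.8, -1.4]
opening: 13.5
finger_force: 35.0
```

drive_tool(commands=[{"delta_pos":[0.03,0.11,0],"spin":0,"hand":0},{"delta_pos":[0.07,0.26,0],"spin":0,"hand":0},{"delta_pos":[0.11,0.41,0],"spin":0,"hand":0},{"delta_pos":[0.15,0.56,0],"spin":0,"hand":0},{"delta_pos":[0.19,0.7,0],"spin":0,"hand":0},{"delta_pos":[0.22,0.82,0],"spin":0,"hand":0},{"delta_pos":[0.24,0.89,0],"spin":0,"hand":0},{"delta_pos":[0.25,0.918,0],"spin":0,"hand":0}])

```text
time_s: 21.68
tool_pos: [538.3, 232.2, 180.6]
tool_rot: [180.0, 0.0, -177.6]
wrist_force: [0.2, -0.8, -1.0]
opening: 13.2
finger_force: 35.0
```

drive_tool(commands=[{"delta_pos":[0.03,0.11,0],"spin":0,"hand":0},{"delta_pos":[0.07,0.26,0],"spin":0,"hand":0},{"delta_pos":[0.11,0.41,0],"spin":0,"hand":0},{"delta_pos":[0.15,0.56,0],"spin":0,"hand":0},{"delta_pos":[0.19,0.7,0],"spin":0,"hand":0},{"delta_pos":[0.22,0.82,0],"spin":0,"hand":0},{"delta_pos":[0.25,0.918,0],"spin":0,"hand":0},{"delta_pos":[0.25,0.918,0],"spin":0,"hand":0}])

```text
time_s: 22.35
tool_pos: [481.0, 414.4, 179.9]
tool_rot: [180.0, 0.0, -177.6]
wrist_force: [0.3, -0.6, -0.9]
opening: 13.1
finger_force: 35.0
```

drive_tool(commands=[{"delta_pos":[0,0,0.1],"spin":0,"hand":0},{"delta_pos":[0,0,0.3],"spin":0,"hand":0},{"delta_pos":[0,0,0.5],"spin":0,"hand":0},{"delta_pos":[0,0,0.65],"spin":0,"hand":0},{"delta_pos":[0,0,0.72],"spin":0,"hand":0},{"delta_pos":[0,0,0.76],"spin":0,"hand":0},{"delta_pos":[0,0,0.765],"spin":0,"hand":0},{"delta_pos":[0,0,0.765],"spin":0,"hand":0}])

```text
time_s: 23.02
tool_pos: [482.3, 411.5, 27.3]
tool_rot: [180.0, 0.0, -177.7]
wrist_force: [-0.1, -0.2, -1.3]
opening: 13.2
finger_force: 35.6
```

drive_tool(commands=[{"delta_pos":[0,0,0],"spin":0,"hand":0.35},{"delta_pos":[0,0,0],"spin":0,"hand":0.35},{"delta_pos":[0,0,0],"spin":0,"hand":0.35},{"delta_pos":[0,0,-0.15],"spin":0,"hand":0.35},{"delta_pos":[0,0,-0.3],"spin":0,"hand":0.35},{"delta_pos":[0,0,-0.5],"spin":0,"hand":0.5},{"delta_pos":[0,0,-0.75],"spin":0,"hand":0.5},{"delta_pos":[0,0,-0.75],"spin":0,"hand":0.5}])

```text
time_s: 23.68
tool_pos: [484.1, 414.5, 185.5]
tool_rot: [179.5, 0.5, -177.6]
wrist_force: [0.1, 0.8, 1.2]
opening: 42.3
finger_force: 0.0
```

drive_tool(commands=[{"delta_pos":[0.118,-0.915,0],"spin":0,"hand":0.5},{"delta_pos":[0.118,-0.915,0],"spin":0,"hand":0.5},{"delta_pos":[0.118,-0.915,0],"spin":0,"hand":0.5},{"delta_pos":[0.118,-0.915,0],"spin":0,"hand":0.5},{"delta_pos":[0.118,-0.915,0],"spin":0,"hand":0.5},{"delta_pos":[0.118,-0.915,0],"spin":0,"hand":0.5},{"delta_pos":[0.118,-0.915,0],"spin":0,"hand":0.5},{"delta_pos":[0.118,-0.915,0],"spin":0,"hand":0.5}])

```text
time_s: 24.35
tool_pos: [465.9, 228.6, 177.5]
tool_rot: [179.9, 0.1, -177.7]
wrist_force: [0.9, 0.7, 1.1]
opening: 42.4
finger_force: 0.0
```

drive_tool(commands=[{"delta_pos":[0.118,-0.915,0],"spin":-0.03,"hand":0.5},{"delta_pos":[0.118,-0.915,0],"spin":-0.069,"hand":0.5},{"delta_pos":[0.118,-0.915,0],"spin":-0.069,"hand":0.5},{"delta_pos":[0.118,-0.915,0],"spin":-0.069,"hand":0.5},{"delta_pos":[0.118,-0.915,0],"spin":-0.069,"hand":0.5},{"delta_pos":[0.118,-0.915,0],"spin":-0.069,"hand":0.5},{"delta_pos":[0.118,-0.915,0],"spin":-0.069,"hand":0.5},{"delta_pos":[0.118,-0.915,0],"spin":-0.069,"hand":0.5}])

```text
time_s: 25.02
tool_pos: [450.0, 45.3, 176.9]
tool_rot: [180.0, 0.0, -165.2]
wrist_force: [-0.1, 0.6, 0.5]
opening: 42.5
finger_force: 0.0
```

```bash
cat > look.py <<'E'
from h import *
import sys
p=shot("wrist");s=r.get_state();print(s["time_s"],s["tool_pos"].round(1),s["tool_rot"].round(2),p["eye"].round(1) if hasattr(p["eye"],"round") else p["eye"],s["opening"])
ps=s["tool_rot"][2]
def rect(d,z):
    y,x=np.nonzero(d["region"]);X=onz(p,np.c_[x,y],z)[:,:2].astype(np.float32)
    (c,(w,h),a)=cv2.minAreaRect(X)
    if h>w:a-=90;w,h=h,w
    return np.array(c),w,h,(a+90)%180-90
def tool(c):
    d=np.array(c)-s["tool_pos"][:2];a=np.radians(ps)
    return np.array([np.cos(a)*d[0]+np.sin(a)*d[1],np.sin(a)*d[0]-np.cos(a)*d[1]])
def show(names):
    for t,z in names:
        for d in cut_out(t,p)[:4]:
            c,w,h,a=rect(d,z);b=(a-ps+90)%180-90
            print(t,round(d["score"],2),c.round(1),"size",round(w),round(h),"yaw",round(a,1),"scaled shift",(tool(c)/200).round(3),"spin",round(-b/180,3))
E
python3 - <<'E'
from look import *
show([("module0",6),("old0",10)])
E
```

```text
25.0667 [449.9  45.5 176.9] [ 1.8000e+02  2.0000e-02 -1.6519e+02] [374.3  25.4 312. ] 42.674265368482914
module0 0.75 [447.4  45.9] size 84 51 yaw 14.2 scaled shift [0.012 0.005] spin 0.004
module0 0.59 [ 434.2 -142.8] size 85 55 yaw -7.9 scaled shift [ 0.316 -0.89 ] spin 0.126
old0 0.84 [777.7 -45. ] size 78 32 yaw -25.3 scaled shift [-1.469 -0.856] spin 0.223
old0 0.77 [482.  350.3] size 88 52 yaw 5.4 scaled shift [-0.544  1.432] spin 0.052
old0 0.77 [ 472.6 -254.1] size 89 53 yaw 77.5 scaled shift [ 0.273 -1.477] spin -0.349
old0 0.67 [480.7 418.8] size 86 78 yaw 2.0 scaled shift [-0.626  1.765] spin 0.071
```

drive_tool(commands=[{"delta_pos":[0.012,0.005,0.2],"spin":0.003,"hand":0.5},{"delta_pos":[0.012,0.005,0.4],"spin":0.003,"hand":0.5},{"delta_pos":[0.012,0.005,0.6],"spin":0.003,"hand":0.5},{"delta_pos":[0.012,0.005,0.72],"spin":0.003,"hand":0.5},{"delta_pos":[0.012,0.005,0.765],"spin":0.003,"hand":0.5},{"delta_pos":[0.012,0.005,0.765],"spin":0.003,"hand":0.5},{"delta_pos":[0.012,0.005,0.765],"spin":0.003,"hand":0},{"delta_pos":[0.012,0.005,0.765],"spin":0.003,"hand":0}])

```text
time_s: 25.83
tool_pos: [447.5, 45.5, 24.5]
tool_rot: [180.0, 0.1, -165.7]
wrist_force: [-0.0, -0.6, 0.2]
opening: 19.8
finger_force: 0.0
```

drive_tool(commands=[{"delta_pos":[0,0,0],"spin":0,"hand":0},{"delta_pos":[0,0,0],"spin":0,"hand":0},{"delta_pos":[0,0,0],"spin":0,"hand":0},{"delta_pos":[0,0,-0.05],"spin":0,"hand":0},{"delta_pos":[0,0,-0.15],"spin":0,"hand":0},{"delta_pos":[0,0,-0.3],"spin":0,"hand":0},{"delta_pos":[0,0,-0.5],"spin":0,"hand":0},{"delta_pos":[0,0,-0.7],"spin":0,"hand":0}])

```text
time_s: 26.5
tool_pos: [445.7, 44.1, 165.3]
tool_rot: [-180.0, -0.1, -165.8]
wrist_force: [2.0, 0.6, -1.4]
opening: 12.9
finger_force: 34.9
```

Run:
```python
from look import *
show([("module0",150)])
cv2.imwrite("pics/w6.png",p["frame"])
```

```text
26.55 [450.   45.5 173.5] [ 179.98    0.6  -165.69] [370.1  25.1 300.5] 12.850126399443502
module0 0.74 [443.2  43.7] size 84 50 yaw 14.6 scaled shift [ 0.035 -0.   ] spin -0.001
module0 0.72 [402.7 -60.6] size 44 28 yaw -9.0 scaled shift [ 0.36  -0.455] spin 0.129
```

View pics/w6.png

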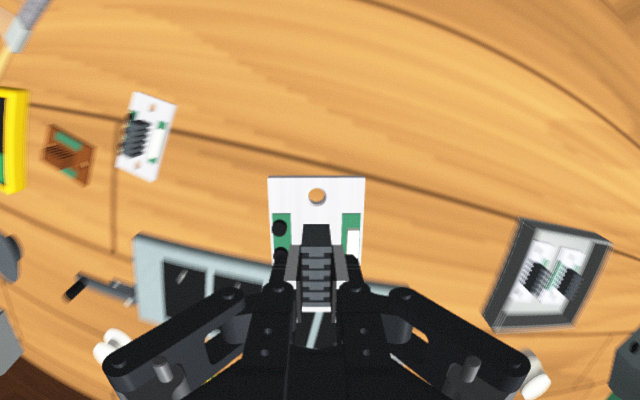

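The held module hangs level with its front hole at (317,196). Both worn modules lie in the tray at (550,280).

drive_tool(commands=[{"delta_pos":[-0.1,-0.02,0],"spin":0.01,"hand":0},{"delta_pos":[-0.25,-0.05,0],"spin":0.03,"hand":0},{"delta_pos":[-0.4,-0.09,0],"spin":0.05,"hand":0},{"delta_pos":[-0.55,-0.12,0],"spin":0.066,"hand":0},{"delta_pos":[-0.67,-0.15,0],"spin":0.066,"hand":0},{"delta_pos":[-0.727,-0.159,0.05],"spin":0.066,"hand":0},{"delta_pos":[-0.727,-0.159,0.15],"spin":0.066,"hand":0},{"delta_pos":[-0.727,-0.159,0.25],"spin":0.066,"hand":0}])

```text
time_s: 27.27
tool_pos: [596.2, 49.5, 113.2]
tool_rot: [180.0, 0.1, -177.7]
wrist_force: [-1.1, 0.4, -2.4]
opening: 13.5
finger_force: 34.9
```

drive_tool(commands=[{"delta_pos":[0,0,0.07],"spin":0,"hand":0},{"delta_pos":[0,0,0.1],"spin":0,"hand":0},{"delta_pos":[0,0,0.1],"spin":0,"hand":0},{"delta_pos":[0,0,0.1],"spin":0,"hand":0},{"delta_pos":[0,0,0.1],"spin":0,"hand":0},{"delta_pos":[0,0,0.1],"spin":0,"hand":0},{"delta_pos":[0,0,0.1],"spin":0,"hand":0},{"delta_pos":[0,0,0.1],"spin":0,"hand":0}])

```text
time_s: 27.93
tool_pos: [595.8, 49.7, 94.6]
tool_rot: [180.0, 0.1, -177.7]
wrist_force: [0.4, 0.3, -1.8]
opening: 13.1
finger_force: 34.9
```

Run:
```python
from look import *
T=s["tool_pos"];print(T)
show([("module0",T[2]-17)])
import pickle;pickle.dump(p,open("w7.pkl","wb"))
cv2.imwrite("pics/w7.png",cv2.resize(p["frame"][130:320,200:440],None,fx=3,fy=3,interpolation=cv2.INTER_CUBIC))
a=np.radians(2.43);e=np.array([np.cos(a),np.sin(a)]);n=np.array([-np.sin(a),np.cos(a)])
F=np.array([596.2,50.6])-31*n
for by in (-93,-31,31,93):
  print(by,F+by*n,[(proj(p,[*(F+by*n+q*e),34])[0]).round(1) for q in(-32,32)])
```

```text
27.9833 [595.7  49.7  94.4] [ 1.7998e+02  6.0000e-02 -1.7767e+02] [517.5  46.5 229.6] 13.267644893981917
[595.71958442  49.72084377  94.44829485]
module0 0.84 [467.8 -86. ] size 45 42 yaw 79.7 scaled shift [ 0.667 -0.652] spin -0.43
-93 [601.45744964 -73.28849512] [array([145.3, 180.8]), array([159.6, 259.8])]
-31 [598.82872482 -11.34424756] [array([224.1, 178.9]), array([233. , 263.5])]
31 [596.2  50.6] [array([316.9, 178. ]), array([317. , 264.9])]
93 [593.57127518 112.54424756] [array([409.5, 178.5]), array([400.8, 263.1])]
```

View pics/w7.png

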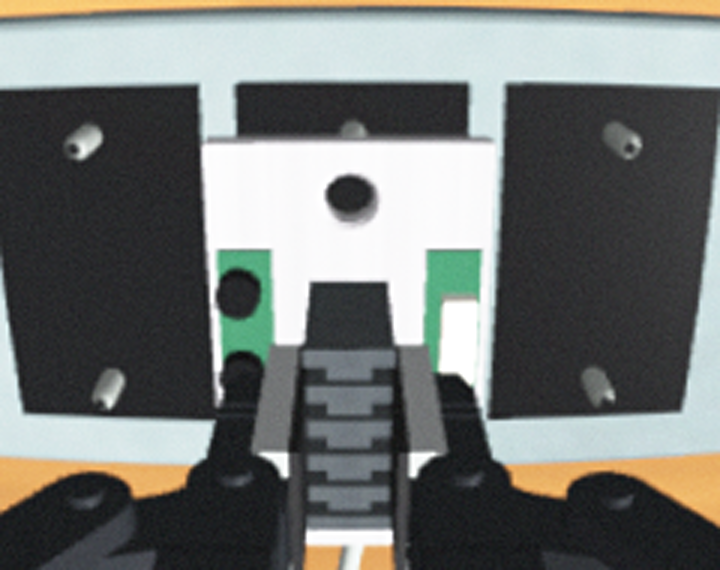

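Run:
```python
from h import *;import pickle
p=pickle.load(open("w7.pkl","rb"))
h=onz(p,[[317,196],[200+203/3,130+140/3],[200+494/3,130+140/3]],77.5)
a=np.radians(2.43);M=np.array([[np.cos(a),np.sin(a)],[-np.sin(a),np.cos(a)]])
print(((h[:,:2]-[596.2,50.6])@M.T).round(2), ((np.array([595.75,49.7])-[596.2,50.6])@M.T).round(2))
```

```text
[[-32.9   -0.13]
 [-43.24 -25.17]
 [-43.13  24.11]] [-0.49 -0.88]
```

drive_tool(commands=[{"delta_pos":[-0.002,0.002,0.05],"spin":0,"hand":0},{"delta_pos":[-0.002,0.002,0.1],"spin":0,"hand":0},{"delta_pos":[-0.002,0.002,0.14],"spin":0,"hand":0},{"delta_pos":[-0.002,0.002,0.16],"spin":0,"hand":0},{"delta_pos":[-0.002,0.002,0.18],"spin":0,"hand":0},{"delta_pos":[-0.002,0.002,0.2],"spin":0,"hand":0},{"delta_pos":[-0.002,0.002,0.22],"spin":0,"hand":0},{"delta_pos":[-0.002,0.002,0.24],"spin":0,"hand":0}])

```text
time_s: 28.7
tool_pos: [596.0, 50.1, 45.5]
tool_rot: [180.0, 0.0, -177.7]
wrist_force: [0.2, 0.6, -1.8]
opening: 13.2
finger_force: 34.9
```

drive_tool(commands=[{"delta_pos":[0,0,0.005],"spin":0,"hand":0},{"delta_pos":[0,0,0.01],"spin":0,"hand":0},{"delta_pos":[0,0,0.015],"spin":0,"hand":0},{"delta_pos":[0,0,0.015],"spin":0,"hand":0},{"delta_pos":[0,0,0.015],"spin":0,"hand":0},{"delta_pos":[0,0,0.015],"spin":0,"hand":0},{"delta_pos":[0,0,0.015],"spin":0,"hand":0},{"delta_pos":[0,0,0.015],"spin":0,"hand":0}])

```text
time_s: 29.37
tool_pos: [596.0, 50.0, 44.9]
tool_rot: [180.0, 0.1, -177.6]
wrist_force: [-7.0, 1.6, 17.0]
opening: 13.0
finger_force: 37.3
```

drive_tool(commands=[{"delta_pos":[0,0,0],"spin":0,"hand":0.35},{"delta_pos":[0,0,0],"spin":0,"hand":0.35},{"delta_pos":[0,0,0],"spin":0,"hand":0.35},{"delta_pos":[0,0,-0.1],"spin":0,"hand":0.35},{"delta_pos":[0,0,-0.25],"spin":0,"hand":0.35},{"delta_pos":[0,0,-0.45],"spin":0,"hand":0.35},{"delta_pos":[0,0,-0.65],"spin":0,"hand":0.5},{"delta_pos":[0,0,-0.68],"spin":0,"hand":0.5}])

```text
time_s: 30.03
tool_pos: [599.5, 50.6, 186.3]
tool_rot: [179.9, 0.6, -177.6]
wrist_force: [1.2, 0.3, 1.3]
opening: 42.7
finger_force: 0.0
```

drive_tool(commands=[{"delta_pos":[0.85,-0.93,0],"spin":0.03,"hand":0.5},{"delta_pos":[0.85,-0.93,0],"spin":0.058,"hand":0.5},{"delta_pos":[0.85,-0.93,0],"spin":0.058,"hand":0.5},{"delta_pos":[0.85,-0.93,0],"spin":0.058,"hand":0.5},{"delta_pos":[0.85,-0.93,0],"spin":0.058,"hand":0.5},{"delta_pos":[0.85,-0.93,0],"spin":0.058,"hand":0.5},{"delta_pos":[0.85,-0.93,0],"spin":0.058,"hand":0.5},{"delta_pos":[0.85,-0.93,0],"spin":0.058,"hand":0.5}])

```text
time_s: 30.7
tool_pos: [432.3, -144.2, 179.0]
tool_rot: [180.0, 0.0, 171.7]
wrist_force: [0.2, -0.4, 0.0]
opening: 42.8
finger_force: 0.0
```

Run:
```python
from look import *
show([("module0",6),("module0",26)])
import pickle;pickle.dump(p,open("w8.pkl","wb"))
```

```text
30.75 [ 433.5 -143.4  179.1] [1.7999e+02 6.0000e-02 1.7179e+02] [ 354.8 -133.   314.1] 42.19927070092384
module0 0.98 [613.1  62.7] size 100 59 yaw 3.1 scaled shift [-0.742  1.148] spin -0.063
module0 0.98 [596.4  50. ] size 93 55 yaw 3.1 scaled shift [-0.668  1.073] spin -0.063
```

Run:
```python
from look import *
show([("module0",6),("old0",6)])
cv2.imwrite("pics/w9.png",p["frame"])
```

```text
30.9 [ 434.5 -142.2  178.8] [1.8000e+02 1.0000e-02 1.7193e+02] [ 356.9 -131.4  313.9] 42.56516129240236
module0 0.81 [612.6  62.4] size 98 58 yaw 2.8 scaled shift [-0.738  1.138] spin -0.06
module0 0.69 [ 434.7 -142.8] size 87 52 yaw -9.4 scaled shift [-0.001 -0.003] spin 0.008
old0 0.82 [ 475.3 -259.9] size 89 54 yaw 79.5 scaled shift [-0.285 -0.554] spin -0.486
old0 0.68 [481.5 366.1] size 88 45 yaw 15.5 scaled shift [0.124 2.549] spin -0.131
old0 0.47 [757.  -21.3] size 24 12 yaw 30.6 scaled shift [-1.512  0.824] spin -0.215
```

View pics/w9.png

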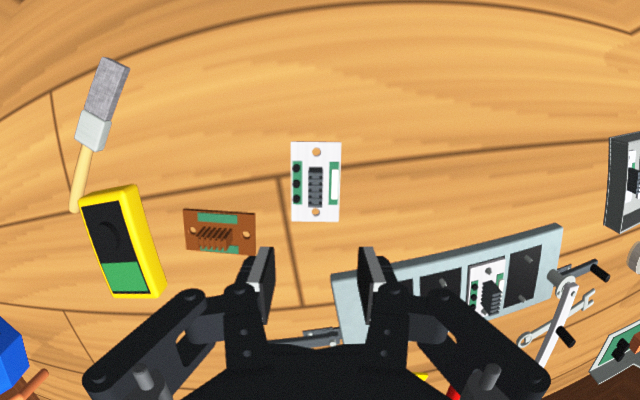

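Module A at (316,181) hasn't moved and is aligned with the tool. Module B sits in its bay at (488,290).

drive_tool(commands=[{"delta_pos":[0,-0.002,0.2],"spin":0.001,"hand":0.5},{"delta_pos":[0,-0.002,0.4],"spin":0.001,"hand":0.5},{"delta_pos":[0,-0.002,0.6],"spin":0.001,"hand":0.5},{"delta_pos":[0,-0.002,0.72],"spin":0.001,"hand":0.5},{"delta_pos":[0,-0.002,0.775],"spin":0.001,"hand":0.5},{"delta_pos":[0,-0.002,0.775],"spin":0.001,"hand":0.5},{"delta_pos":[0,-0.002,0.775],"spin":0.001,"hand":0},{"delta_pos":[0,-0.002,0.775],"spin":0.001,"hand":0}])

```text
time_s: 31.67
tool_pos: [434.5, -142.8, 24.5]
tool_rot: [180.0, 0.1, 171.8]
wrist_force: [0.3, -0.4, 1.2]
opening: 19.4
finger_force: 0.0
```

drive_tool(commands=[{"delta_pos":[0,0,0],"spin":0,"hand":0},{"delta_pos":[0,0,0],"spin":0,"hand":0},{"delta_pos":[0,0,0],"spin":0,"hand":0},{"delta_pos":[0,0,-0.05],"spin":0,"hand":0},{"delta_pos":[0,0,-0.15],"spin":0,"hand":0},{"delta_pos":[0,0,-0.3],"spin":0,"hand":0},{"delta_pos":[0,0,-0.5],"spin":0,"hand":0},{"delta_pos":[0,0,-0.7],"spin":0,"hand":0}])

```text
time_s: 32.33
tool_pos: [432.3, -143.2, 165.3]
tool_rot: [-180.0, -0.1, 171.7]
wrist_force: [1.6, -0.5, -2.2]
opening: 13.5
finger_force: 35.0
```

Run:
```python
from look import *
```

```text
32.3833 [ 436.9 -143.8  173.7] [180.     0.62 171.81] [ 355.2 -132.   300.5] 13.044850676465462
```

drive_tool(commands=[{"delta_pos":[-0.1,0.06,0],"spin":-0.01,"hand":0},{"delta_pos":[-0.25,0.15,0],"spin":-0.03,"hand":0},{"delta_pos":[-0.4,0.24,0],"spin":-0.05,"hand":0},{"delta_pos":[-0.55,0.33,0],"spin":-0.059,"hand":0},{"delta_pos":[-0.7,0.42,0],"spin":-0.059,"hand":0},{"delta_pos":[-0.775,0.465,0.05],"spin":-0.059,"hand":0},{"delta_pos":[-0.775,0.465,0.15],"spin":-0.059,"hand":0},{"delta_pos":[-0.775,0.465,0.25],"spin":-0.059,"hand":0}])

```text
time_s: 33.05
tool_pos: [601.5, -72.8, 113.5]
tool_rot: [180.0, 0.1, -177.6]
wrist_force: [-1.4, -0.3, -2.4]
opening: 12.9
finger_force: 35.0
```

drive_tool(commands=[{"delta_pos":[0,0,0.07],"spin":0,"hand":0},{"delta_pos":[0,0,0.1],"spin":0,"hand":0},{"delta_pos":[0,0,0.1],"spin":0,"hand":0},{"delta_pos":[0,0,0.1],"spin":0,"hand":0},{"delta_pos":[0,0,0.1],"spin":0,"hand":0},{"delta_pos":[0,0,0.1],"spin":0,"hand":0},{"delta_pos":[0,0,0.1],"spin":0,"hand":0},{"delta_pos":[0,0,0.1],"spin":0,"hand":0}])

```text
time_s: 33.72
tool_pos: [600.6, -73.4, 94.6]
tool_rot: [180.0, 0.1, -177.7]
wrist_force: [-0.1, -0.0, -0.9]
opening: 13.1
finger_force: 35.0
```

Run:
```python
from look import *
import pickle;pickle.dump(p,open("w10.pkl","wb"))
cv2.imwrite("pics/w10.png",cv2.resize(p["frame"][130:320,200:440],None,fx=3,fy=3,interpolation=cv2.INTER_CUBIC))
a=np.radians(2.43);e=np.array([np.cos(a),np.sin(a)]);n=np.array([-np.sin(a),np.cos(a)])
F=np.array([596.2,50.6])-31*n
for by in (-93,-31):
  print(by,F+by*n,[((proj(p,[*(F+by*n+q*e),34])[0]-[200,130])*3).round(1) for q in(-32,32)])
# predicted held module if centred: hole top and front corners at plate top z=TCP-18
C=F-93*n; z=s["tool_pos"][2]-18
print([((proj(p,[*(C+u*e+v*n),z])[0]-[200,130])*3).round(1) for u,v in((-32,0),(-42,-25),(-42,25))])
```

```text
33.7667 [600.5 -73.4  94.5] [ 1.7999e+02  6.0000e-02 -1.7767e+02] [522.3 -76.7 229.6] 13.242402522515095
-93 [601.45744964 -73.28849512] [array([347.4, 145.6]), array([348. , 405.9])]
-31 [598.82872482 -11.34424756] [array([625.3, 147. ]), array([599.6, 400.7])]
[array([347.5, 203.4]), array([201.1, 147.9]), array([493.7, 147.2])]
```

View pics/w10.png

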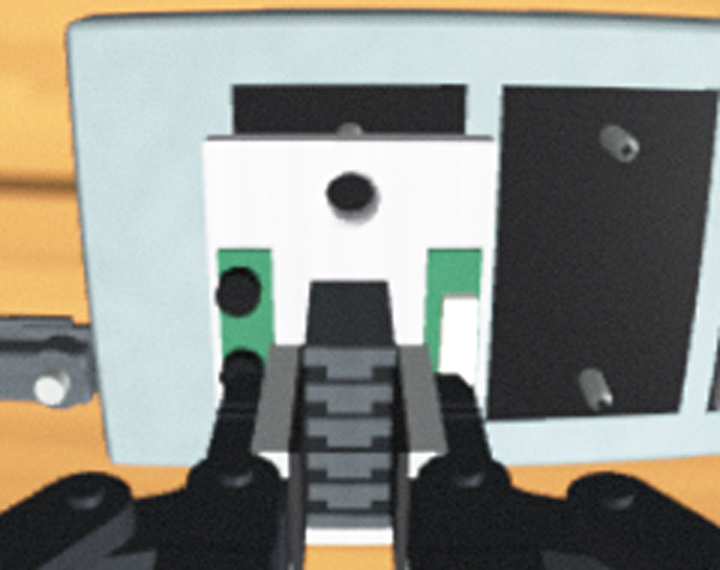

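The hole at (351,196) is about 1 mm short in x of the predicted centred spot (347.5,203), so I'll correct that on the way down.

drive_tool(commands=[{"delta_pos":[-0.005,-0.002,0.05],"spin":0,"hand":0},{"delta_pos":[-0.005,-0.002,0.1],"spin":0,"hand":0},{"delta_pos":[-0.005,-0.002,0.14],"spin":0,"hand":0},{"delta_pos":[-0.005,-0.002,0.16],"spin":0,"hand":0},{"delta_pos":[-0.005,-0.002,0.18],"spin":0,"hand":0},{"delta_pos":[-0.005,-0.002,0.2],"spin":0,"hand":0},{"delta_pos":[-0.005,-0.002,0.22],"spin":0,"hand":0},{"delta_pos":[-0.005,-0.002,0.24],"spin":0,"hand":0}])

```text
time_s: 34.43
tool_pos: [601.4, -73.8, 45.5]
tool_rot: [180.0, 0.0, -177.7]
wrist_force: [0.6, -0.3, -2.1]
opening: 12.9
finger_force: 35.0
```

drive_tool(commands=[{"delta_pos":[0,0,0.005],"spin":0,"hand":0},{"delta_pos":[0,0,0.01],"spin":0,"hand":0},{"delta_pos":[0,0,0.013],"spin":0,"hand":0},{"delta_pos":[0,0,0.013],"spin":0,"hand":0},{"delta_pos":[0,0,0.013],"spin":0,"hand":0},{"delta_pos":[0,0,0.013],"spin":0,"hand":0},{"delta_pos":[0,0,0.013],"spin":0,"hand":0},{"delta_pos":[0,0,0.013],"spin":0,"hand":0}])

```text
time_s: 35.1
tool_pos: [601.4, -73.8, 44.9]
tool_rot: [-180.0, 0.1, -177.6]
wrist_force: [-5.7, 0.7, 12.6]
opening: 13.2
finger_force: 36.9
```

drive_tool(commands=[{"delta_pos":[0,0,0],"spin":0,"hand":0.35},{"delta_pos":[0,0,0],"spin":0,"hand":0.35},{"delta_pos":[0,0,0],"spin":0,"hand":0.35},{"delta_pos":[0,0,-0.1],"spin":0,"hand":0.35},{"delta_pos":[0,0,-0.25],"spin":0,"hand":0.35},{"delta_pos":[0,0,-0.45],"spin":0,"hand":0.35},{"delta_pos":[0,0,-0.65],"spin":0,"hand":0.5},{"delta_pos":[0,0,-0.85],"spin":0,"hand":0.5}])

```text
time_s: 35.77
tool_pos: [600.9, -74.0, 214.8]
tool_rot: [-180.0, -0.0, -177.7]
wrist_force: [1.9, 0.1, -0.3]
opening: 42.5
finger_force: 0.0
```

drive_tool(commands=[{"delta_pos":[-0.235,0.96,-0.1],"spin":0,"hand":0.6},{"delta_pos":[-0.235,0.96,-0.1],"spin":0,"hand":0.6},{"delta_pos":[-0.235,0.96,-0.1],"spin":0,"hand":0.6},{"delta_pos":[-0.235,0.96,-0.1],"spin":0,"hand":0.6},{"delta_pos":[-0.235,0.96,-0.1],"spin":0,"hand":0.6},{"delta_pos":[-0.235,0.96,-0.1],"spin":0,"hand":0.6},{"delta_pos":[-0.235,0.96,-0.1],"spin":0,"hand":0.6},{"delta_pos":[-0.235,0.96,-0.1],"spin":0,"hand":0.6}])

```text
time_s: 36.43
tool_pos: [640.2, 120.0, 232.7]
tool_rot: [-180.0, -0.0, -177.6]
wrist_force: [-0.2, -0.4, -0.7]
opening: 51.0
finger_force: 0.0
```

Run:
```python
from look import *
import pickle;pickle.dump(p,open("w11.pkl","wb"))
show([("module0",26),("keeper_bar_post",72)])
cv2.imwrite("pics/w11.png",cv2.resize(p["frame"],None,fx=1.25,fy=1.25))
a=np.radians(2.43);e=np.array([np.cos(a),np.sin(a)]);n=np.array([-np.sin(a),np.cos(a)])
F=np.array([597.5,19.6])
for th in (0,5,10,15):
  t=np.radians(th);c=F+(12+60*np.cos(t))*e+(148-60*np.sin(t))*n
  print(th,c.round(1),(proj(p,[*c,108])[0]*1.25).round(1),(proj(p,[*(F+(12+255*np.cos(t))*e+(148-255*np.sin(t))*n),72])[0]*1.25).round(1))
```

```text
36.4833 [640.2 119.4 232.8] [-1.7998e+02 -4.0000e-02 -1.7769e+02] [562.2 116.8 367.8] 51.23266130046697
module0 0.8 [600.8 -72.9] size 86 55 yaw 1.5 scaled shift [ 0.235 -0.953] spin 0.004
module0 0.67 [595.7  50.5] size 83 51 yaw 2.8 scaled shift [ 0.236 -0.335] spin -0.003
keeper_bar_post 0.56 [723.2 158.7] size 263 30 yaw -5.2 scaled shift [-0.423  0.18 ] spin 0.042
0 [663.2 170.5] [462.7 278.3] [442.3 437. ]
5 [663.2 165.3] [455.6 278. ] [421.2 437. ]
10 [662.7 160.1] [448.6 277.2] [400.1 435.4]
15 [661.8 154.9] [441.7 275.8] [379.  432.1]
```

View pics/w11.png

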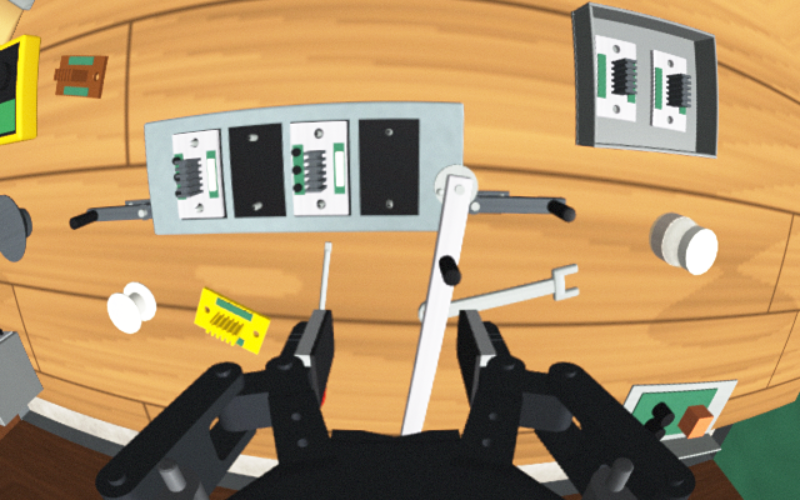

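Both repaired modules sit on their pins at (197,174) and (319,167). Both legs stand straight out and both worn modules are in the tray. The keeper post top is at (451,274), which puts the bar at about 8° and the post at (663,163) mm.

drive_tool(newtons=20, commands=[{"delta_pos":[-0.123,0.21,0.05],"spin":0,"hand":0.6},{"delta_pos":[-0.123,0.21,0.2],"spin":0,"hand":0.6},{"delta_pos":[-0.123,0.21,0.4],"spin":0,"hand":0.6},{"delta_pos":[-0.123,0.21,0.55],"spin":0,"hand":0.6},{"delta_pos":[-0.123,0.21,0.65],"spin":0,"hand":0.6},{"delta_pos":[-0.123,0.21,0.73],"spin":0,"hand":0.6},{"delta_pos":[-0.123,0.21,0.73],"spin":0,"hand":0.6},{"delta_pos":[-0.123,0.21,0.73],"spin":0,"hand":0.6}])

```text
time_s: 37.25
tool_pos: [663.1, 161.7, 86.8]
tool_rot: [-179.9, -0.1, -177.7]
wrist_force: [0.3, -0.3, 1.2]
opening: 51.3
finger_force: 0.0
```

drive_tool(commands=[{"delta_pos":[0,0,0],"spin":0,"hand":0},{"delta_pos":[0,0,0],"spin":0,"hand":0},{"delta_pos":[0,0,0],"spin":0,"hand":0},{"delta_pos":[0,0,0],"spin":0,"hand":0},{"delta_pos":[0,0,0],"spin":0,"hand":0},{"delta_pos":[0,0,0],"spin":0,"hand":0},{"delta_pos":[0,0,0],"spin":0,"hand":0},{"delta_pos":[0,0,0],"spin":0,"hand":0}])

```text
time_s: 37.92
tool_pos: [664.2, 163.0, 88.9]
tool_rot: [180.0, 0.1, -177.6]
wrist_force: [-0.3, -0.6, 6.1]
opening: 13.2
finger_force: 21.0
```

drive_tool(commands=[{"delta_pos":[0.008,-0.038,-0.01],"spin":0,"hand":0},{"delta_pos":[0.026,-0.088,-0.01],"spin":0,"hand":0},{"delta_pos":[0.052,-0.133,-0.01],"spin":0,"hand":0},{"delta_pos":[0.086,-0.173,-0.01],"spin":0,"hand":0},{"delta_pos":[0.126,-0.206,-0.01],"spin":0,"hand":0},{"delta_pos":[0.171,-0.233,-0.01],"spin":0,"hand":0},{"delta_pos":[0.22,-0.251,-0.01],"spin":0,"hand":0},{"delta_pos":[0.272,-0.26,-0.01],"spin":0,"hand":0}])

```text
time_s: 38.58
tool_pos: [612.4, 109.2, 89.8]
tool_rot: [179.9, 0.2, -177.7]
wrist_force: [2.1, 1.0, -2.6]
opening: 13.4
finger_force: 20.3
```

drive_tool(commands=[{"delta_pos":[0.02,0,0],"spin":0,"hand":0},{"delta_pos":[0.035,0,0],"spin":0,"hand":0},{"delta_pos":[0.048,0,0],"spin":0,"hand":0},{"delta_pos":[0.048,0,0],"spin":0,"hand":0},{"delta_pos":[0.048,0,0],"spin":0,"hand":0},{"delta_pos":[0.048,0,0],"spin":0,"hand":0},{"delta_pos":[0.048,0,0],"spin":0,"hand":0},{"delta_pos":[0.048,0,0],"spin":0,"hand":0}])

```text
time_s: 39.25
tool_pos: [601.6, 108.1, 89.6]
tool_rot: [-180.0, -0.0, -177.7]
wrist_force: [-0.9, -3.9, 4.2]
opening: 13.2
finger_force: 21.1
```

drive_tool(commands=[{"delta_pos":[0,0,0],"spin":0,"hand":0.5},{"delta_pos":[0,0,0],"spin":0,"hand":0.5},{"delta_pos":[0,0,0],"spin":0,"hand":0.5},{"delta_pos":[0,0,-0.15],"spin":0,"hand":0.5},{"delta_pos":[0,0,-0.3],"spin":0,"hand":0.5},{"delta_pos":[0,0,-0.5],"spin":0,"hand":0.5},{"delta_pos":[0.2,-0.2,-0.7],"spin":0,"hand":0.5},{"delta_pos":[0.4,-0.3,-0.9],"spin":0,"hand":0.5}])

```text
time_s: 39.92
tool_pos: [552.4, 65.1, 240.7]
tool_rot: [-180.0, -0.0, -177.6]
wrist_force: [-0.2, 1.1, -0.1]
opening: 42.6
finger_force: 0.0
```

drive_tool(commands=[{"delta_pos":[0,0,0],"spin":0,"hand":0.5},{"delta_pos":[0,0,0],"spin":0,"hand":0.5},{"delta_pos":[0,0,0],"spin":0,"hand":0.5},{"delta_pos":[0,0,0],"spin":0,"hand":0.5},{"delta_pos":[0,0,0],"spin":0,"hand":0.5},{"delta_pos":[0,0,0],"spin":0,"hand":0.5},{"delta_pos":[0,0,0],"spin":0,"hand":0.5},{"delta_pos":[0,0,0],"spin":0,"hand":0.5}])

```text
time_s: 40.58
tool_pos: [552.4, 65.2, 239.4]
tool_rot: [-180.0, -0.1, -177.7]
wrist_force: [-1.1, 0.4, -0.4]
opening: 43.0
finger_force: 0.0
```

Run:
```python
from look import *
cv2.imwrite("pics/w12.png",ortho(p,400,700,-260,300,66,1.4))
show([("keeper_bar_post",72),("module0",26)])
a=np.radians(2.43);e=np.array([np.cos(a),np.sin(a)]);n=np.array([-np.sin(a),np.cos(a)])
F=np.array([597.5,19.6])
for th in (80,85,90):
  t=np.radians(th);c=F+(12+255*np.cos(t))*e+(148-255*np.sin(t))*n
  print(th,((c-[400,-260])*1.4).round(1))
```

```text
40.6333 [552.4  65.1 239.6] [-1.7998e+02 -5.0000e-02 -1.7767e+02] [474.5  62.  374.5] 42.79166131362921
keeper_bar_post 0.64 [612.9  43.9] size 269 38 yaw -88.1 scaled shift [-0.298 -0.118] spin -0.498
module0 0.87 [581.9  49.8] size 60 50 yaw 2.4 scaled shift [-0.144 -0.082] spin -0.0
module0 0.83 [588.  -73.6] size 63 52 yaw 3.5 scaled shift [-0.15 -0.7 ] spin -0.006
module0 0.68 [618.7 250.2] size 105 31 yaw 80.9 scaled shift [-0.369  0.911] spin -0.437
module0 0.15 [737.4  49.5] size 153 25 yaw -8.4 scaled shift [-0.921 -0.116] spin 0.06
80 [361.3 250.5]
85 [330.7 245.2]
90 [299.6 242.5]
```

View pics/w12.png

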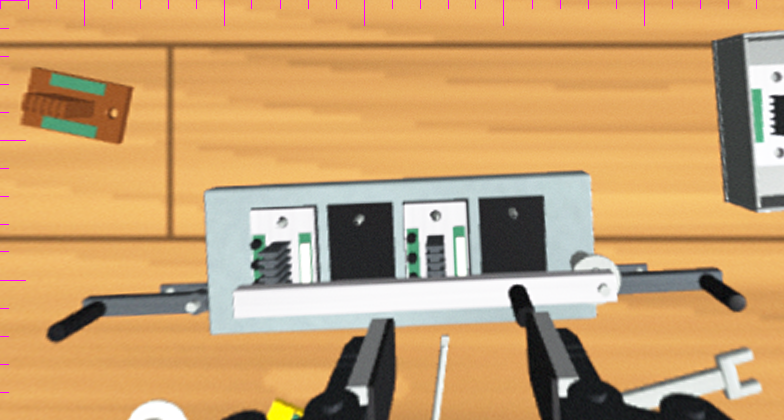

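The keeper bar runs from (603,289) to (233,303), parallel to the frame, so it is seated. I'll check both leg angles from their post tops, seen at about (55,335) and (738,302), before handing in.

Run:
```python
from h import *
p=shot("wrist")
a=np.radians(2.43);e=np.array([np.cos(a),np.sin(a)]);n=np.array([-np.sin(a),np.cos(a)])
F=np.array([597.5,19.6])
def pix(c,z): return ((onz(p,proj(p,[*c,z]),66)[0][:2]-[400,-260])*1.4).round(1)[::-1]
for sg in(1,-1):
  for th in (80,85,90):
    t=np.radians(th);c=lambda L:F+(35-L*np.cos(t))*e+sg*(172+L*np.sin(t))*n
    print(sg,th,"top",pix(c(80),56),"base",pix(c(80),16))
```

```text
1 80 top [734.3 285.3] base [702.7 265.1]
1 85 top [735.9 294.6] base [704.1 273.4]
1 90 top [736.7 304. ] base [704.9 281.7]
-1 80 top [ 54.7 314.1] base [ 98.8 290.7]
-1 85 top [ 53.9 323.5] base [ 98.1 299.1]
-1 90 top [ 53.9 333. ] base [ 98.1 307.5]
```

Both post tops match 90°, and the arm is clear of everything.

```bash
python3 -c "
from workcell import r
print(r.sign_off())"
```

```text
the job is handed in; nothing more can be done
None
```

The job is handed in, and the wrist-camera checks showed everything in place: both legs and the keeper bar at their end detents, both worn modules in the scrap tray, and both repaired modules flush on the pins of bays 0 and 2; the sign-off returned no verdict.

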